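# Find the open end of a blind spacer on the checking pin and present it hole-up

## Task

Take the middle-sized of the three square aluminium blind spacers and feel for its drilled end by slipping it well onto the brass checking pin (about half the pin's length). Then draw it off, turn it so that the hole points straight up, and finish while still holding it in the gripper, upright and still, with its lower end at least 12 cm above the open middle of the bench and touching nothing else. Leave the other two spacers and everything else on the bench where they are.

Things in the scene. Friction and masses are not known exactly. Their poses are not given: they have to be found in the camera images.
- spacer_middle: the middle-sized square aluminium blind spacer, 32 x 32 mm across and 70 mm long, about 160 g, lying on one of its long flat sides. Origin at the block's centre; its x axis runs lengthwise and points out of the open (drilled) end; the open end face is 35 mm from the origin along +x, the closed plain end 35 mm along -x. The round blind hole, 18 mm in diameter and 45 mm deep, is central in the open end. This is the one to take
- spacer_small: the thinnest square aluminium blind spacer, 24 x 24 mm across and 70 mm long, about 90 g, lying on one of its long flat sides. Origin at the block's centre; its x axis runs lengthwise and points out of the open (drilled) end; the open end face is 35 mm from the origin along +x, the closed plain end 35 mm along -x. The round blind hole, 14 mm in diameter and 45 mm deep, is central in the open end. A look-alike: leave alone
- spacer_large: the thickest square aluminium blind spacer, 40 x 40 mm across and 70 mm long, about 260 g, lying on one of its long flat sides. Origin at the block's centre; its x axis runs lengthwise and points out of the open (drilled) end; the open end face is 35 mm from the origin along +x, the closed plain end 35 mm along -x. The round blind hole, 18 mm in diameter and 45 mm deep, is central in the open end. A look-alike: leave alone
- pin_stand: blue checking stand fixed to the bench: base plate 90 x 80 x 12 mm, an upright block 24 x 36 mm whose top is 82 mm above the bench, and a level round brass pin, 10 mm in diameter, that sticks out of the block's front face 60 mm above the bench. Origin on the bench straight below the root of the pin (the block's front face); the base plate reaches 35 mm in front of it (+x). The pin runs along this body's +x, 50 mm free length, roughly away from the robot; z is up
- pin_tip (a point): centre of the free end of the brass pin, 60 mm above the bench; x axis along the pin, outward
- tape_roll: roll of blue tape lying flat, 110 mm across, 25 mm high; bystander, origin centre of underside
- glue_can: red can, 80 mm across, 100 mm high; bystander, origin centre of underside
- screwdriver: orange-handled screwdriver, 200 mm long; bystander, lies along its x, origin under its middle
- spring_clamp: yellow spring clamp, about 130 x 60 mm, 26 mm high; bystander, origin under its middle
- offcut: violet acrylic offcut, 140 x 80 x 10 mm; bystander, origin centre of underside
There are look-alikes about, which are no part of the job. What is shaped like the pin_stand but pink or turquoise is not meant.

How it is judged:
On the way:
1. the pin is at least 15 mm deep in the hole of the middle-sized spacer (x of pin_tip in the frame of spacer_middle between -0.015 and 0.02 m and y of pin_tip in the frame of spacer_middle between -0.007 and 0.007 m and z of pin_tip in the frame of spacer_middle between -0.007 and 0.007 m), for 0.1 s.
At the end, for the whole second after the job is handed in: The middle-sized spacer is held by the fingers with its hole up (within 12 degrees of vertical), its centre more than 150 mm above the bench and within 550 mm of its middle line, at rest, off the pin and touching neither the pin stand nor any other thing (angle between spacer_middle's own x axis and vertical below 0.21 rad and height (world z) of spacer_middle above 0.15 m and world y of spacer_middle between -0.55 and 0.55 m and contact force between spacer_middle and the fingers above 2 N and linear speed of spacer_middle below 0.03 m/s and angular speed of spacer_middle below 0.2 rad/s and contact force between spacer_middle and pin_stand below 0.2 N and distance between pin_tip and spacer_middle above 0.05 m and contact force between spacer_middle and tape_roll below 0.2 N and contact force between spacer_middle and glue_can below 0.2 N and contact force between spacer_middle and screwdriver below 0.2 N and contact force between spacer_middle and spring_clamp below 0.2 N and contact force between spacer_middle and offcut below 0.2 N and contact force between spacer_middle and spacer_small below 0.2 N and contact force between spacer_middle and spacer_large below 0.2 N); the arm keeps its last pose, push and grip.
It fails at once if a look-alike spacer is moved by more than 30 mm (distance of any of spacer_small, spacer_large from where it was at the start of the episode above 0.03 m).
It fails at once if another thing on the bench is moved by more than 40 mm (distance of any of tape_roll, glue_can, screwdriver, spring_clamp, offcut from where it was at the start of the episode above 0.04 m).
It also fails if it takes over 64 s, if anything falls off the work surface, if the arm or the gripper's body presses on something with over 40 N, if the wrist force passes 120 N, or if a joint passes its speed limit or range.

## Robot

A 6-joint arm with a two-finger parallel gripper is mounted at the origin on the work surface. World frame = base frame: x ahead of the robot, y to its left, z up, the work surface at z = 0. Lengths are in m, angles in rad, forces in N, time in s.
With the tool pointing down it reaches from about 0.35 to 0.775 m from the base axis. Payload 7.3 kg.
Tool frame: the origin (TCP) lies on the centre line of the jaws, within the pads' length; the fingertips stand 25 mm ahead of it and the grasp point (between the pads) lies 6 mm ahead of it; z points along the fingers, y is the direction in which the jaws open and shut (so a half turn about z gives the same grasp; the last joint's range is limited). The gripper opens to 92 mm and grips with 3 to 60 N. Pads are 19 mm wide; open, the fingers measure 130 mm over their backs; the gripper's body (75 mm by 190 mm) begins 47 mm behind the grasp point.
Start: joints at [-0.146, 0.342, 1.524, -0, 1.275, -0.146], TCP at [0.525, 0, 0.252] pointing down, gripper open.
Joint ranges: [-2.53, 2.53], [-0.77, 2.02], [0.04, 2.7], [-1, 4.14], [0.28, 2.66], [-3.11, 3.11]. Speed limits (rad/s): [2.57, 2.57, 3.14, 3.14, 3.14, 3.14].

## Interface

Orientations are given as [roll, pitch, yaw] about the fixed x, y, z axes, in that order (R = Rz(yaw) Ry(pitch) Rx(roll)).
In Python, from cell import telemetry, read_camera, workorder gives the robot as it stands.
- The arm moves only by the shell command python3 -m creep 'ROWS' [FORCE]. ROWS is JSON, one flat list of numbers, 5 for each row, row after row: the opening, from 0 (shut) to 1 (fully open), then the shift along the world's x, y, z in m, then the turn about the world's z in rad. A call has 1 to 12 rows; each row shifts and turns the pose as measured when the row begins; what a row does not reach is not made up. A row lasts 1/8 s, in which the tool goes at most 62.5 mm and 10.7 degrees, less where a joint would pass 70% of its speed; a pose out of reach is approached as far as the arm can. A call is refused whole if a number of a shift passes 0.0625 or a number of a turn 0.188, either way. A call with a gripper value outside its range is refused whole. The fingers move at their own pace and stop on an object; FORCE is the grip in N (left out, the last holds). Time passes only in rows, so rows that do not move let the fingers close. It gives the time, the measured TCP pose, the force and the opening at its end, in the units of the state.
- telemetry.observe(): the state, without advancing time (a new reading comes with each control period).
- read_camera(name): name is "scene" or "side" or "wrist"; returns a dict with "image" (384x512x3 uint8, red, green, blue), "fovy" (degrees; the focal length in pixels is half the picture's height over the tangent of half this angle, whatever the lens; pixels are square), "cx", "cy" (the principal point, pixels), "distortion" ([k1, k2, p1, p2, k3] as OpenCV has them; the pictures are not rectified), "R" (3x3) and "t" (3): a world point X has camera coordinates R X + t. Camera axes: x right, y down, z forward; pixel columns grow to the right and rows downward; lengths in m; the calibration is good to about 2 mm. A picture is of the moment at which its call begins. There is no depth.
- workorder.hand_in(): hands the job in, once; it reports no verdict.
The state is a dict: "time": time; "qpos": joint angles; "qvel": joint speeds; "joint_efforts": joint torques, N m; "tool_pos": TCP position; "tool_rot": TCP orientation; "contact_force": force on the tool from outside, world axes, zero at the start; "torque": the same for the moment, N m; "opening": finger opening in m.
Only numpy, scipy, OpenCV 4.12 (cv2) and the standard library are available. Lean on these libraries where they do the work, as an engineer would, in place of code of your own. Each camera call takes 0.05 s, during which the arm holds its last target.

## Working session

There is one attempt and no reset: what is moved stays moved. The work goes in short steps, Python scripts to look and compute and a shell command to move; the robot and the scene stay as the last step left them, time stands still between calls to the robot, and variables do not carry over. Pictures are saved under pics/ and viewed, and the job is handed in when it is done.

```bash
ls; mkdir -p pics; cat > h.py <<'E'
import cv2,numpy as np
from cell import telemetry, read_camera
def K(c):
    f=c["image"].shape[0]/2/np.tan(np.radians(c["fovy"])/2)
    return np.array([[f,0,c["cx"]],[0,f,c["cy"]],[0,0,1.]])
def ray(c,uv):
    p=cv2.undistortPoints(np.array([[uv]],float),K(c),np.array(c["distortion"],float))[0,0]
    R=np.array(c["R"]);t=np.array(c["t"])
    return -R.T@t, R.T@np.array([p[0],p[1],1])
def onz(c,uv,z):
    o,d=ray(c,uv); return o+d*(z-o[2])/d[2]
def proj(c,X):
    r,_=cv2.Rodrigues(np.array(c["R"],float))
    return cv2.projectPoints(np.array(X,float).reshape(-1,3),r,np.array(c["t"],float),K(c),np.array(c["distortion"],float))[0][:,0]
def save(c,name,box=None,s=1):
    im=c["image"][:,:,::-1]
    if box: im=im[box[1]:box[3],box[0]:box[2]]
    cv2.imwrite("pics/"+name,cv2.resize(np.ascontiguousarray(im),None,fx=s,fy=s,interpolation=cv2.INTER_CUBIC))
E
python3 - <<'E'
from h import *
import pickle
C={n:read_camera(n) for n in("scene","side","wrist")}
pickle.dump(C,open("c0.pkl","wb"))
for n,c in C.items():
    save(c,n+"0.png",s=1.5); print(n,c["fovy"],c["distortion"],-np.array(c["R"]).T@c["t"])
print(telemetry.observe())
E
```

```text
pics
scene 54.54411433779487 [-0.03752433  0.          0.          0.          0.        ] [ 1.19833336 -0.35929645  1.2174208 ]
side 44.45922887597524 [-0.09158406  0.          0.          0.          0.        ] [-0.06923443  1.18198079  1.04062849]
wrist 68.61233424033863 [0.02361993 0.         0.         0.         0.        ] [0.52462267 0.07059692 0.38277015]
{'time': 0.15, 'qpos': array([-1.45982063e-01,  3.42577586e-01,  1.52476528e+00, -1.74886120e-05,
        1.27541457e+00, -1.46017582e-01]), 'qvel': array([-0.00189572, -0.00098998, -0.00267384,  0.00016809, -0.00010512,
       -0.00015714]), 'joint_efforts': array([ 7.52666965e-04, -4.31470585e+01, -2.44352603e+01,  7.18239485e-02,
        5.38185902e-02, -1.32920518e-04]), 'tool_pos': array([5.24732995e-01, 6.59764486e-05, 2.51208141e-01]), 'tool_rot': array([-3.14043783e+00, -1.52928178e-04,  1.57083686e+00]), 'contact_force': array([ 0.92853509, -0.2418848 , -0.99410969]), 'torque': array([ 0.00366056, -0.00581261,  0.03254507]), 'opening': 0.09175931083807773}
```

View pics/scene0.png

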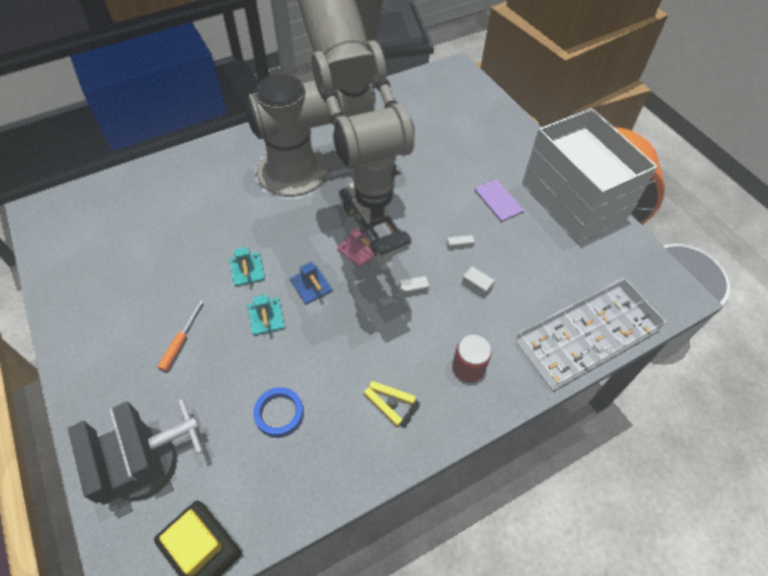

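View pics/side0.png

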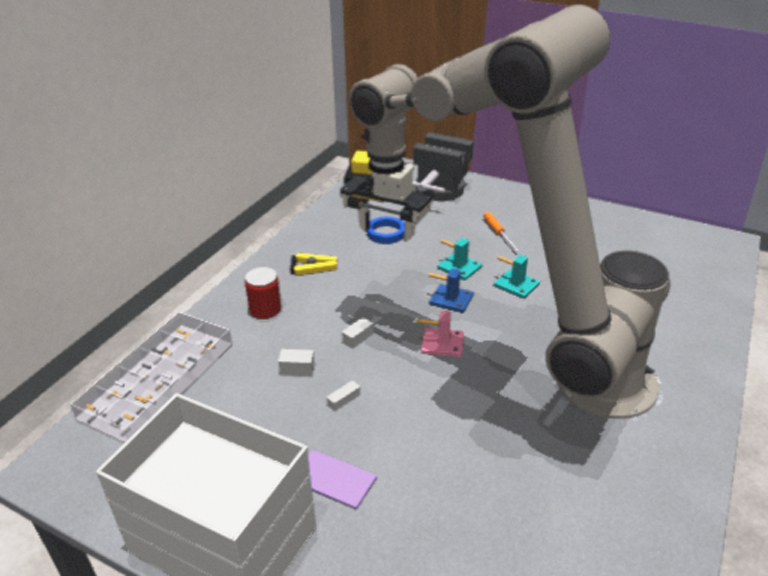

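View pics/wrist0.png

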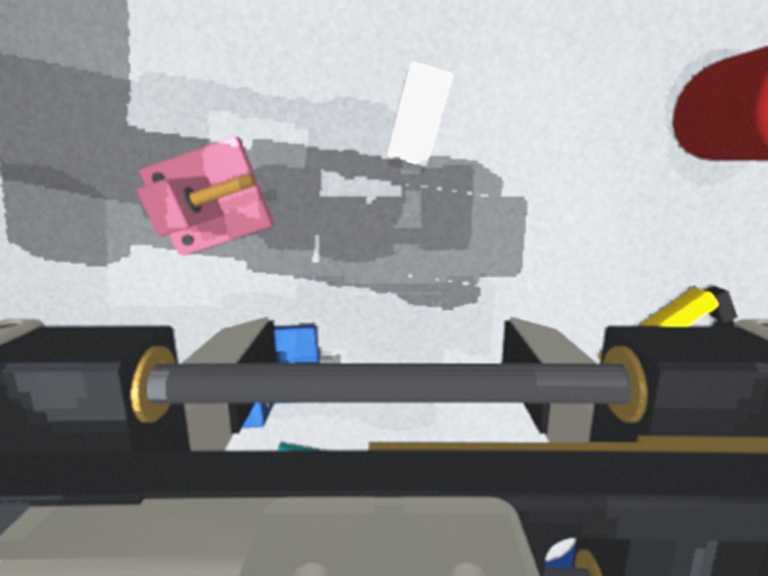

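```bash
python3 - <<'E'
from h import *
import pickle
C=pickle.load(open("c0.pkl","rb"))
save(C["scene"],"s1.png",(255,140,345,210),8)
save(C["side"],"d1.png",(170,195,270,280),7)
save(C["wrist"],"w1.png",(90,30,360,180),2.9)
E
```

```text
(no output)
```

View pics/s1.png

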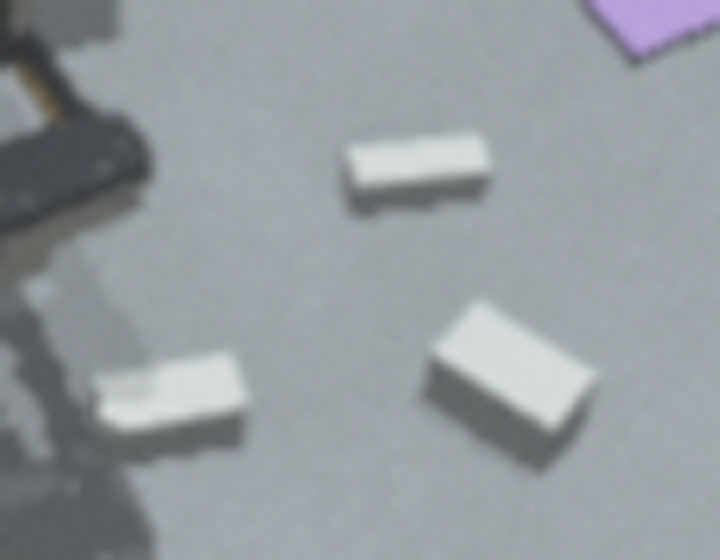

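View pics/d1.png

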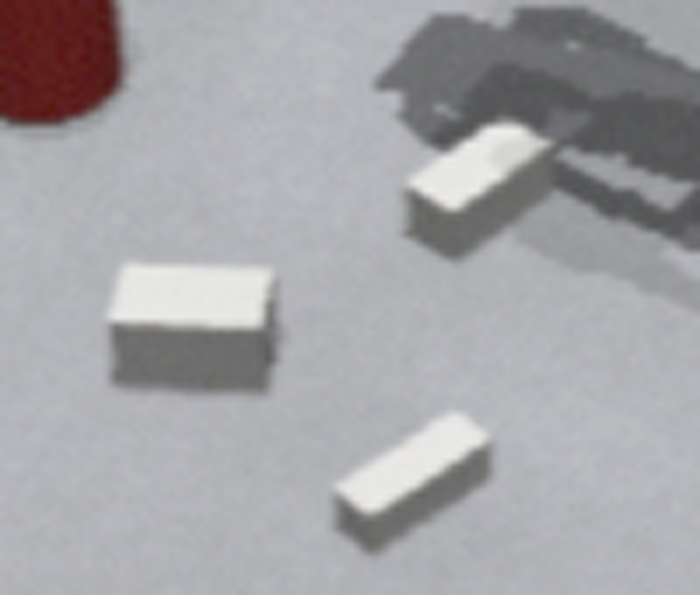

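View pics/w1.png

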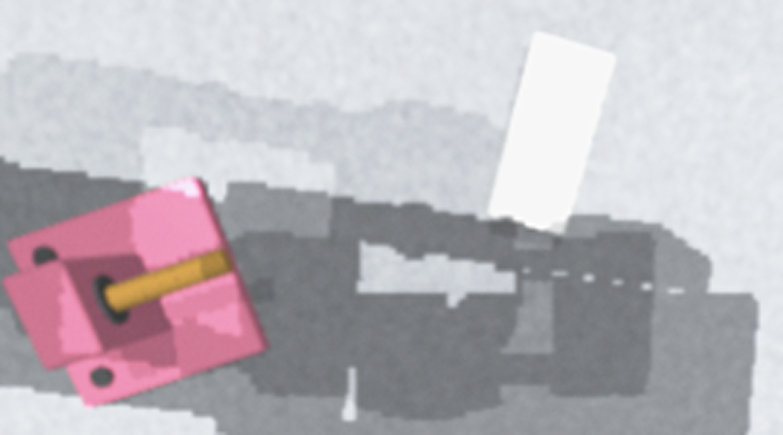

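```bash
python3 - <<'E'
from h import *
import pickle
C=pickle.load(open("c0.pkl","rb"))
def rep(n,pts,b,s,z):
    P=np.array([onz(C[n],(b[0]+(x+.5)/s-.5,b[1]+(y+.5)/s-.5),z)[:2] for x,y in pts])
    e=np.roll(P,-1,0)-P
    print(n,"ctr",P.mean(0).round(4),"edges",np.linalg.norm(e,axis=1).round(4),"dir",np.degrees(np.arctan2(e[:,1],e[:,0])).round(1))
rep("scene",[(95,375),(235,352),(248,398),(105,432)],(255,140),8,.032)
rep("side",[(408,187),(503,123),(552,147),(457,212)],(170,195),7,.032)
rep("wrist",[(535,30),(615,54),(565,233),(488,214)],(90,30),2.9,.032)
rep("scene",[(480,298),(598,378),(555,432),(432,350)],(255,140),8,.04)
rep("scene",[(345,148),(485,133),(492,170),(355,190)],(255,140),8,.024)
save(C["side"],"d2.png",(225,205,255,235),20)
save(C["side"],"d3.png",(270,160,340,220),9)
save(C["scene"],"s3.png",(150,150,250,230),8)
E
```

```text
scene ctr [0.5453 0.1048] edges [0.0695 0.0272 0.0718 0.0329] dir [  73.2  -17.7 -102.3  158.9]
side ctr [0.5466 0.1065] edges [0.0663 0.031  0.0662 0.0308] dir [-105.7  168.5   74.1  -11.4]
wrist ctr [0.5477 0.1028] edges [0.0326 0.0698 0.0329 0.0709] dir [ -15.2 -104.8  166.7   75. ]
scene ctr [0.6149 0.2557] edges [0.0703 0.0392 0.0719 0.0405] dir [  20.   -66.1 -158.9  111.6]
scene ctr [0.4788 0.2912] edges [0.0737 0.0241 0.0723 0.0273] dir [  69.9  -25.2 -107.5  158.5]
```

View pics/d2.png

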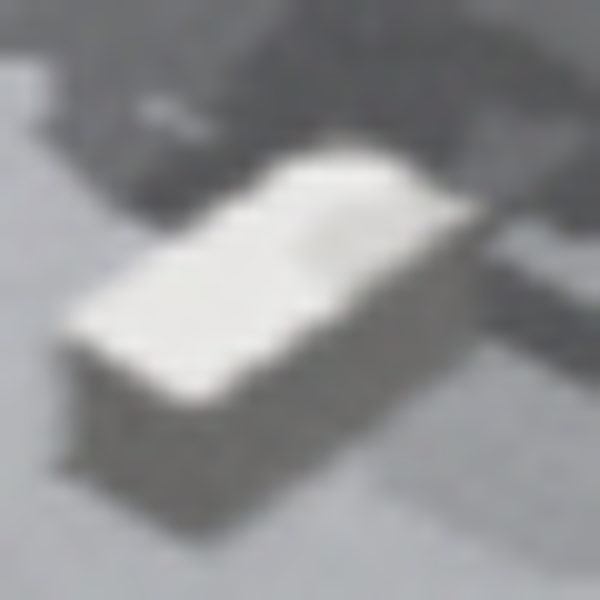

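View pics/d3.png

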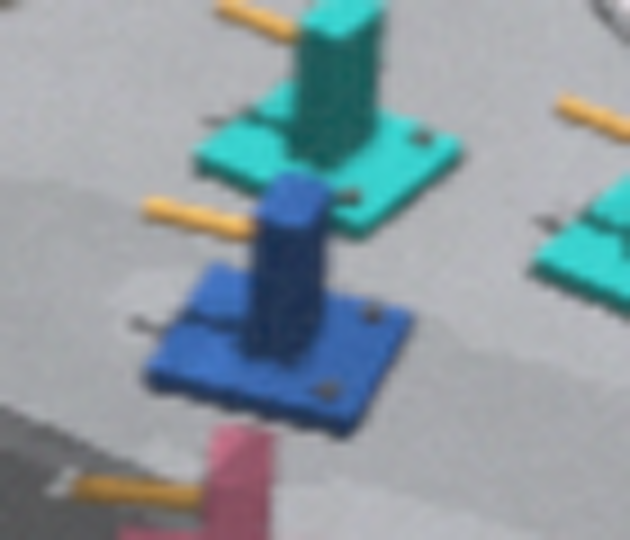

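View pics/s3.png

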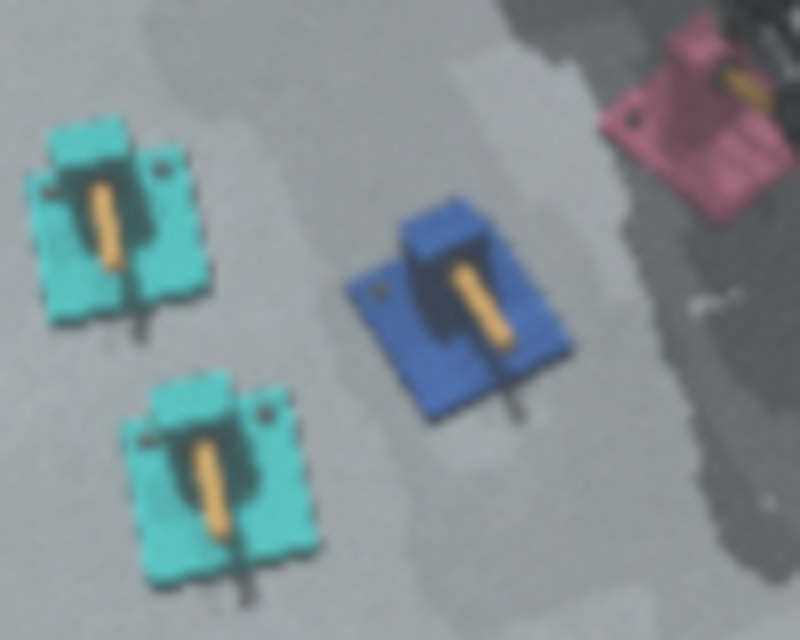

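```bash
python3 - <<'E'
from h import *
import pickle
C=pickle.load(open("c0.pkl","rb"))
def P(n,x,y,b,s,z): return onz(C[n],(b[0]+(x+.5)/s-.5,b[1]+(y+.5)/s-.5),z)
S=("scene",);b=(150,150)
r=P("scene",458,265,b,8,.06);t=P("scene",507,345,b,8,.06)
print("scene",r,t,np.linalg.norm(t-r),np.degrees(np.arctan2(*(t-r)[1::-1])))
b2=(270,160)
r=P("side",255,229,b2,9,.06);t=P("side",149,208,b2,9,.06)
print("side",r,t,np.linalg.norm(t-r),np.degrees(np.arctan2(*(t-r)[1::-1])))
# base plate corners scene, z .012
for x,y in[(347,285),(432,420),(577,350)]: print(P("scene",x,y,b,8,.012)[:2])
# block top z .082
for x,y in[(402,225),(458,197),(494,238),(418,263)]: print(P("scene",x,y,b,8,.082)[:2])
for x,y in[(150,372),(345,430),(412,315)]: print('side',P("side",x,y,b2,9,.012)[:2])
im=cv2.cvtColor(C["side"]["image"],cv2.COLOR_RGB2GRAY)
print(im[218:234,226:240])
E
```

```text
scene [ 0.41686794 -0.1241545   0.06      ] [ 0.46861209 -0.12270331  0.06      ] 0.05176449623974744 1.6064717445010115
side [ 0.42556005 -0.1267048   0.06      ] [ 0.4699054  -0.12168532  0.06      ] 0.04462852145219449 6.457855082043173
[ 0.36994518 -0.16719342]
[ 0.46030328 -0.16215584]
[ 0.45674566 -0.08433155]
[ 0.39876889 -0.14233976]
[ 0.39624201 -0.11260834]
[ 0.4256006  -0.10753212]
[ 0.42204039 -0.14449877]
side [ 0.44958128 -0.07954784]
side [ 0.3648181  -0.07825638]
side [ 0.36826624 -0.16204475]
[[182 180 180 183 186 206 221 230 230 231 230 231 231 231]
 [179 179 183 195 214 225 230 231 231 230 231 231 232 232]
 [181 182 199 221 227 230 230 231 231 231 230 231 233 229]
 [181 179 193 218 228 232 231 231 230 231 231 231 229 206]
 [178 161 140 151 205 226 230 231 232 233 230 226 203 152]
 [180 160 130 110 128 166 211 228 230 229 206 161 131 109]
 [178 167 137 105 105 116 143 187 214 201 152 114 107 105]
 [179 169 134 110 106 102 108 119 129 123 113 107 107 106]
 [178 164 136 107 106 100 104 107 104 109 106 105 106 107]
 [178 164 133 107 105 105 105 104 106 103 108 106 104 108]
 [176 154 122 113 105 104 104 105 104 107 108 106 111 114]
 [177 177 167 144 115 104 105 104 103 103 107 109 122 143]
 [178 175 176 173 159 134 113 106 105 103 111 124 147 169]
 [177 179 175 175 173 168 153 126 114 117 134 156 172 174]
 [178 178 177 175 177 176 173 171 157 153 165 174 176 177]
 [177 178 179 177 178 176 177 177 177 173 175 176 176 178]]
```

Scene candidates (original pixels): (275,189), (307,161) and (319,187). Measured widths are about 32, 25 and 40 mm, so the one at (275,189) is the middle spacer, also in the enlarged crops. The blue stand is at (207,190). The other stands are pink or turquoise. The spacer's +y end face looks plain in the side view, so I'll check the −y end with the wrist camera.

```bash
python3 -m creep '[1,0.005,-0.04,-0.025,0, 1,0.005,-0.04,-0.025,0, 1,0.005,-0.04,-0.02,0, 1,0,0,0,0]'; python3 - <<'E'
from h import *
import pickle
c=read_camera("wrist"); pickle.dump(c,open("c1.pkl","wb")); save(c,"w2.png",s=1.5)
print(-np.array(c["R"]).T@c["t"])
E
```

```text
time: 0.65
tool_pos: [0.5398, -0.1224, 0.1786]
tool_rot: [-3.141, -0.001, 1.573]
contact_force: [-0.5, -0.1, 0.3]
opening: 0.0919
[ 0.53950796 -0.05194621  0.31033086]
```

View pics/w2.png

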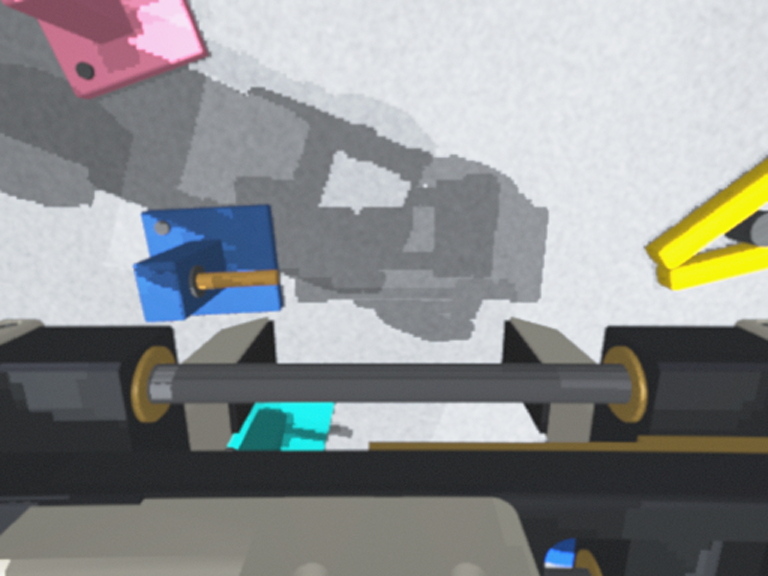

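```bash
python3 -m creep '[1,0,0.04,-0.01,0, 1,0,0.03,-0.01,0, 1,0,0,0,0]'; python3 - <<'E'
from h import *
import pickle
c1=pickle.load(open("c1.pkl","rb")); save(c1,"w3.png",(80,120,200,220),6.5)
c=read_camera("wrist"); pickle.dump(c,open("c2.pkl","wb")); save(c,"w4.png",s=1.5); save(c,"w5.png",(220,0,340,100),6)
E
```

```text
time: 1.08
tool_pos: [0.5402, -0.0474, 0.1606]
tool_rot: [3.139, -0.001, 1.575]
contact_force: [0.2, -0.2, 0.3]
opening: 0.0915
```

View pics/w3.png

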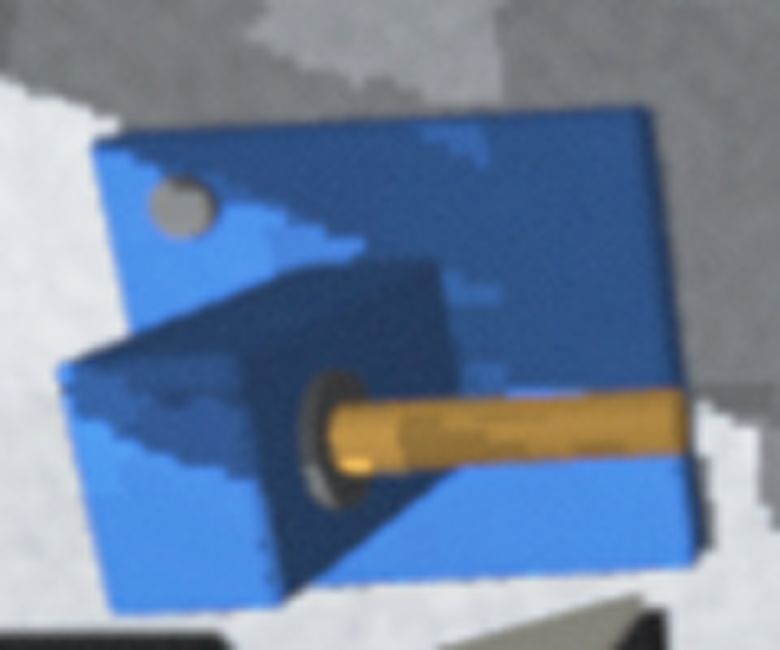

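View pics/w4.png

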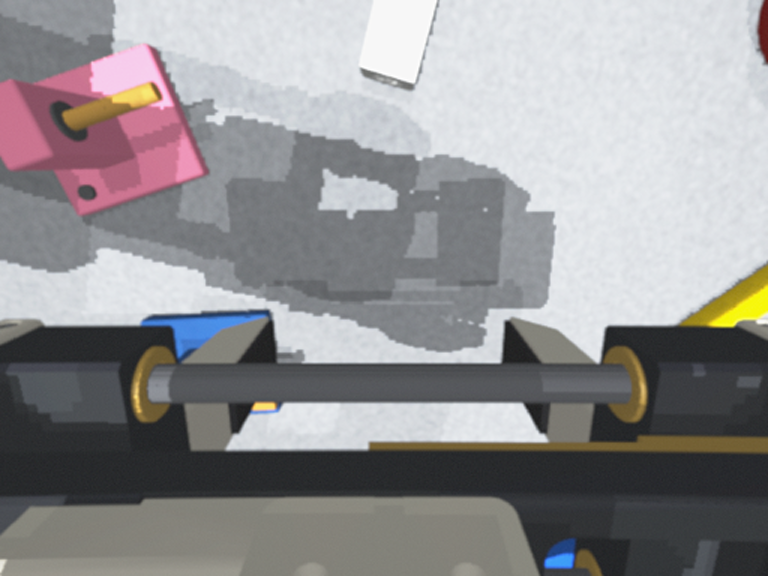

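View pics/w5.png

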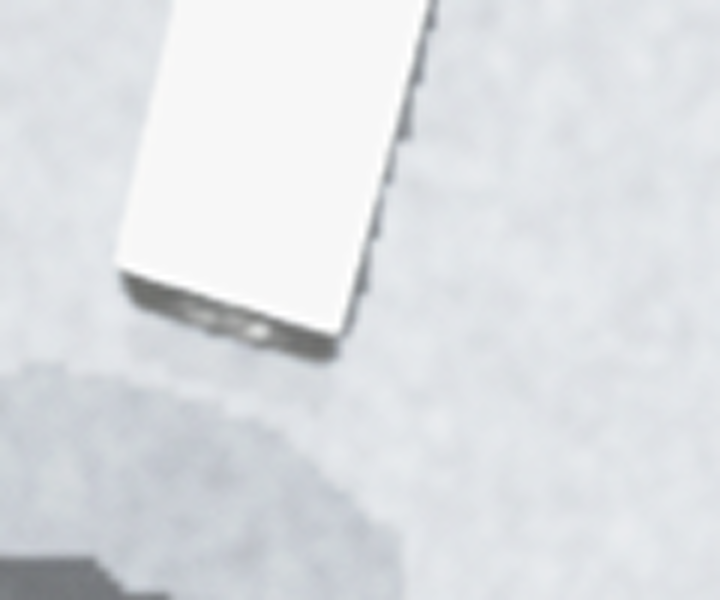

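```bash
python3 - <<'E'
from h import *
import pickle
c1=pickle.load(open("c1.pkl","rb")); c2=pickle.load(open("c2.pkl","rb"))
P=lambda c,x,y,b,s,z: onz(c,(b[0]+(x+.5)/s-.5,b[1]+(y+.5)/s-.5),z)
r=P(c1,335,441,(80,120),6.5,.06);t=P(c1,688,421,(80,120),6.5,.06)
print(r,t,np.linalg.norm(t-r),np.degrees(np.arctan2(*(t-r)[1::-1])))
for q in[(95,145),(650,106),(697,565)]: print(P(c1,*q,(80,120),6.5,.012))
for q in [(240,357),(283,604),(60,372),(112,612)]: print('top',P(c1,*q,(80,120),6.5,.082))
a=P(c2,118,270,(220,0),6,.032);b=P(c2,340,338,(220,0),6,.032)
print(a,b,(a+b)/2,np.linalg.norm(a-b),np.degrees(np.arctan2(*(b-a)[1::-1])))
a2=P(c2,172,0,(220,0),6,.032);b2=P(c2,430,0,(220,0),6,.032)
for p,q in((a,a2),(b,b2)):print(np.degrees(np.arctan2(*(q-p)[1::-1])))
E
```

```text
[ 0.42120299 -0.12527593  0.06      ] [ 0.47132527 -0.12219732  0.06      ] 0.05021674537488932 3.5148038155724244
[ 0.36611968 -0.08963467  0.012     ]
[ 0.45574509 -0.08289076  0.012     ]
[ 0.45807444 -0.16152581  0.012     ]
top [ 0.42090162 -0.10767939  0.082     ]
top [ 0.42212518 -0.14137612  0.082     ]
top [ 0.39791981 -0.1097284   0.082     ]
top [ 0.39957436 -0.14251119  0.082     ]
[0.52300161 0.07212872 0.032     ] [0.55429151 0.06355087 0.032     ] [0.53864656 0.06783979 0.032     ] 0.03244437098743426 -15.330492854418825
76.59632440509388
74.88149144892118
```

```bash
python3 - <<'E'
from h import *
import pickle
c2=pickle.load(open("c2.pkl","rb")); c=pickle.load(open("c0.pkl","rb"))["wrist"]
for q in[(150,45),(207,172),(83,215)]: print('base',onz(c2,(q[0]/1.5,q[1]/1.5),.012)[:2])
for q in[(12,82),(50,152)]: print('top front',onz(c2,(q[0]/1.5,q[1]/1.5),.082)[:2])
print('tip',onz(c2,(155/1.5,92/1.5),.06)[:2])
for q in[(170,185),(187,240),(140,197)]: print('top?',onz(c,(q[0]/1.5,q[1]/1.5),.082)[:2])
print('tip',onz(c,(252/1.5,182/1.5),.06)[:2])
E
```

```text
base [0.3985619  0.08630097]
base [0.42337206 0.0138808 ]
base [ 0.34003027 -0.01422364]
top front [0.37035855 0.0544196 ]
top front [0.38035508 0.02452668]
tip [0.42181273 0.05431328]
top? [0.37234263 0.05203993]
top? [0.37898824 0.01336012]
top? [0.35046239 0.0437311 ]
tip [0.42215531 0.05312029]
```

The −y end face at scene crop (240,325) shows a bright spot inside a ring, the lit hole, so the drilled end faces −y. Next I go over it and grip about 12 mm from that end.

```bash
python3 -m creep '[1,0.001,0.05,0,-0.13, 0.8,0.001,0.05,0,-0.14, 0.7,0,0.026,-0.02,0, 0.7,0,0,-0.03,0, 0.7,0,0,-0.02,0,0.7,0,0,0,0]'; python3 - <<'E'
from h import *
c=read_camera("wrist"); save(c,"w6.png",s=1.5)
print(telemetry.observe()["tool_pos"],telemetry.observe()["tool_rot"])
E
```

```text
time: 1.88
tool_pos: [0.5466, 0.0788, 0.0954]
tool_rot: [3.126, -0.002, 1.294]
contact_force: [-0.4, 0.5, 0.3]
opening: 0.0643
[0.54728077 0.07874381 0.09638087] [ 3.12402070e+00 -2.87876669e-03  1.29376497e+00]
```

View pics/w6.png

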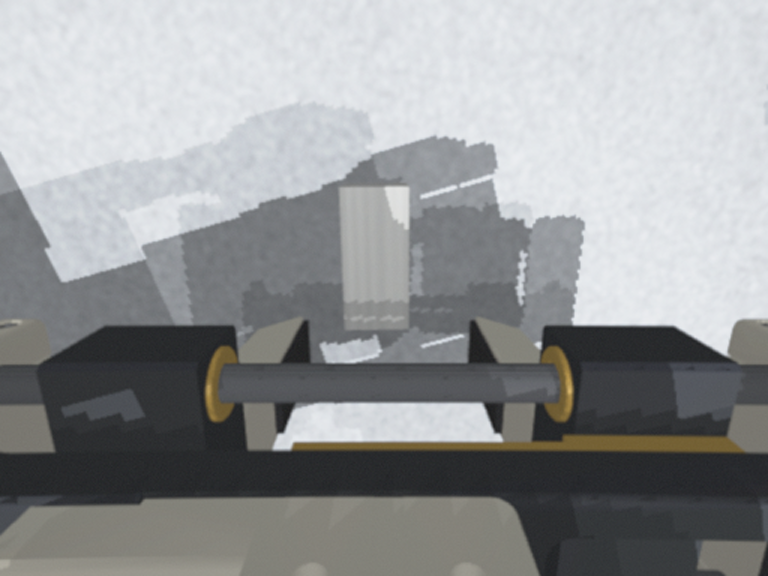

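```bash
python3 -m creep '[0.7,-0.005,0.001,-0.03,0.01, 0.7,0,0,-0.02,0, 0.7,0,0,0,0]'; python3 - <<'E'
from h import *
c=read_camera("wrist"); save(c,"w7.png",s=1.5)
print(telemetry.observe()["tool_pos"],telemetry.observe()["tool_rot"])
E
```

```text
time: 2.3
tool_pos: [0.5458, 0.0785, 0.0502]
tool_rot: [3.115, -0.005, 1.303]
contact_force: [0.0, -0.5, -0.5]
opening: 0.064
[0.54639423 0.0785482  0.05100121] [ 3.11371028 -0.00552401  1.30277318]
```

View pics/w7.png

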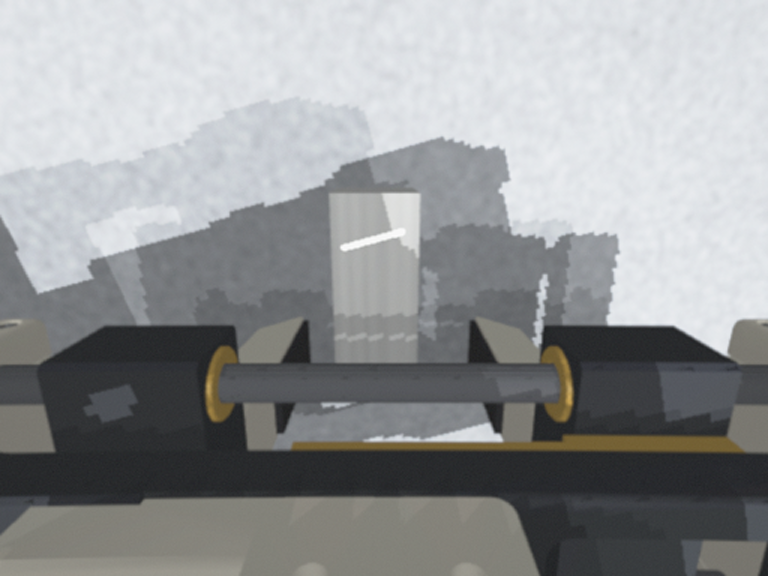

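```bash
python3 -m creep '[0.7,-0.004,0.001,-0.014,0, 0.7,0,0,-0.009,0, 0.7,0,0,0,0]'
```

```text
time: 2.72
tool_pos: [0.5437, 0.0794, 0.0291]
tool_rot: [3.11, -0.007, 1.302]
contact_force: [-0.5, 0.5, -0.3]
opening: 0.0647
```

```bash
python3 -m creep '[0.7,-0.001,0,-0.002,0, 0.5,0,0,0,0, 0.2,0,0,0,0, 0.2,0,0,0,0, 0.2,0,0,0,0, 0.2,0,0,0,0]' 40
```

```text
time: 3.48
tool_pos: [0.5429, 0.0794, 0.0276]
tool_rot: [3.109, -0.007, 1.303]
contact_force: [0.6, 0.0, -1.0]
opening: 0.0321
```

```bash
python3 -m creep '[0.2,0,0,0.04,0, 0.2,0,0,0.05,0, 0.2,0,-0.02,0.05,-0.18, 0.2,0,-0.03,0,-0.18, 0.2,-0.005,-0.03,0,-0.18, 0.2,-0.005,-0.03,0,-0.18, 0.2,0,-0.03,0,-0.18, 0.2,0,-0.03,0,-0.18, 0.2,0,-0.02,0,-0.13, 0.2,0,0,0,0]' 60; python3 - <<'E'
from h import *
for n in("wrist","side","scene"):
  c=read_camera(n); save(c,n+"8.png",s=1.5)
E
```

```text
time: 4.72
tool_pos: [0.53, -0.1159, 0.1704]
tool_rot: [3.112, -0.008, 0.055]
contact_force: [0.5, -0.4, -0.7]
opening: 0.0321
```

View pics/side8.png

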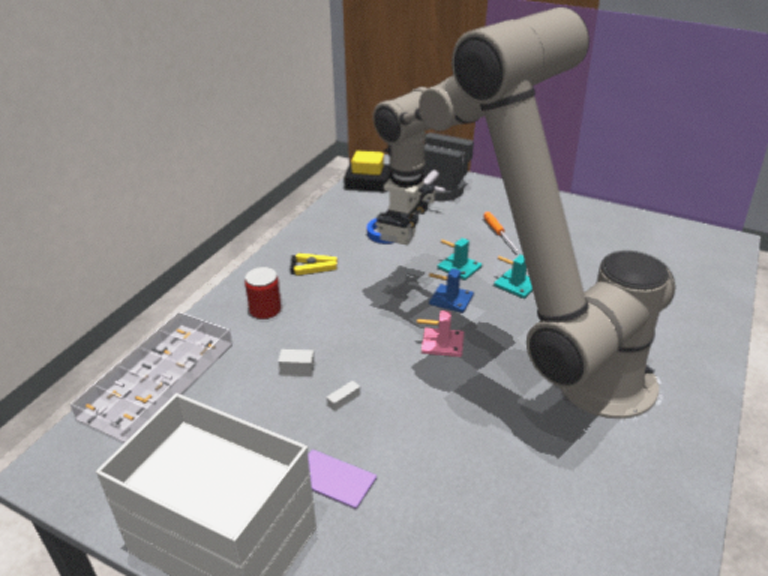

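View pics/wrist8.png

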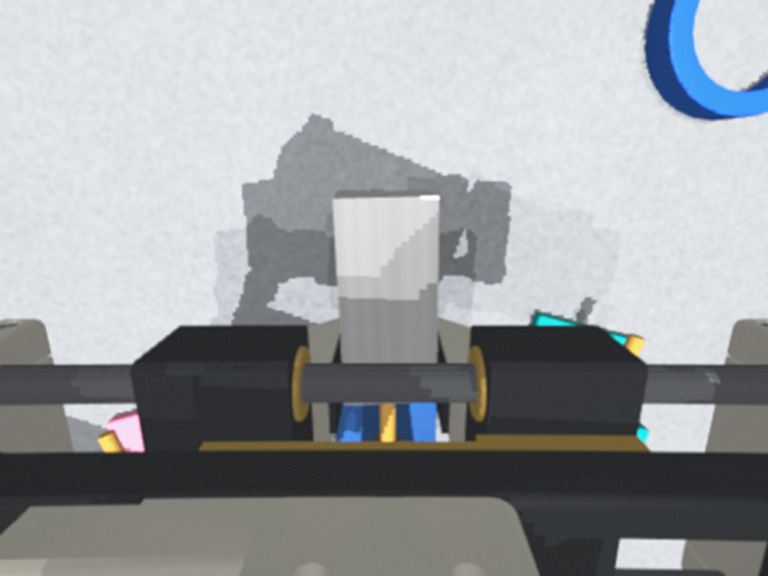

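```bash
python3 -m creep '[0.2,0,-0.002,-0.05,0.004, 0.2,0,-0.001,-0.03,0, 0.2,0,0,-0.012,0,0.2,0,0,0,0]'; python3 - <<'E'
from h import *
import pickle
s=telemetry.observe();print(s["tool_pos"],s["tool_rot"])
C={n:read_camera(n) for n in("wrist","side","scene")}
pickle.dump(C,open("c9.pkl","wb"))
save(C["side"],"side9.png",(240,130,330,210),8)
save(C["scene"],"scene9.png",(180,140,280,220),8)
save(C["wrist"],"wrist9.png",(200,120,320,300),4)
E
```

```text
time: 5.38
tool_pos: [0.5311, -0.1139, 0.0777]
tool_rot: [3.112, -0.011, 0.072]
contact_force: [-0.2, -0.5, -0.7]
opening: 0.0318
[ 0.53110973 -0.113857    0.07767756] [ 3.11188874 -0.01087258  0.07187243]
```

View pics/side9.png

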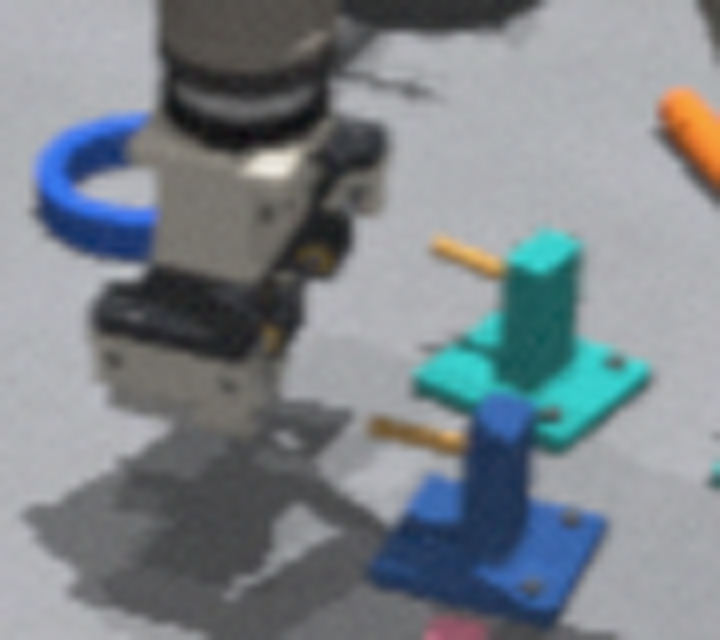

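View pics/scene9.png

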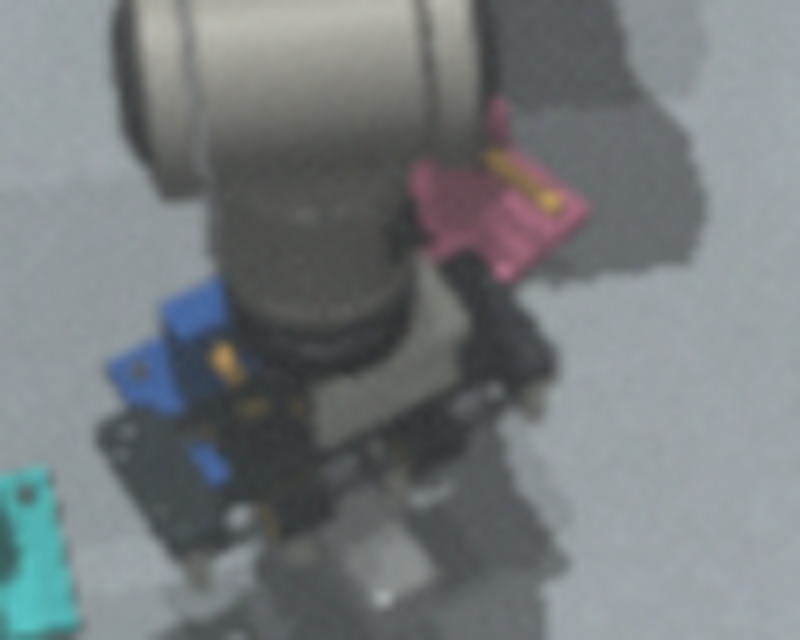

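View pics/wrist9.png

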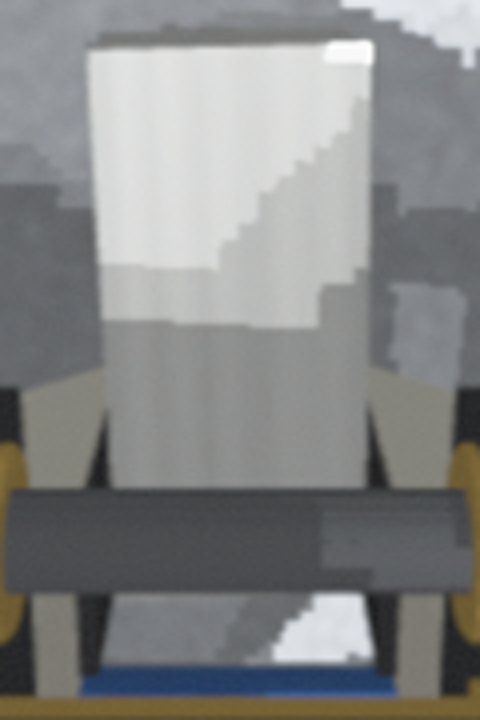

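```bash
python3 - <<'E'
from h import *
import pickle
c=pickle.load(open("c9.pkl","rb"))["wrist"]
P=lambda x,y,z: onz(c,(200+(x+.5)/4-.5,120+(y+.5)/4-.5),z)
for z in(.078,.082,.086):
  a=P(88,46,z);b=P(374,43,z);d=P(110,470,z);e=P(367,470,z)
  print(z,a,b,np.linalg.norm(a-b),d,e,np.linalg.norm(e-d),(b-a)[0]/(b-a)[1])
E
```

```text
0.078 [ 0.58965217 -0.09353464  0.078     ] [ 0.59228048 -0.12647829  0.078     ] 0.033048331972807425 [ 0.53664596 -0.09831767  0.078     ] [ 0.53851447 -0.1311163   0.078     ] 0.03285181036218855 -0.07978203144306673
0.082 [ 0.58998465 -0.09391181  0.082     ] [ 0.59253332 -0.1258573   0.082     ] 0.032047004381934016 [ 0.53858447 -0.09854992  0.082     ] [ 0.54039637 -0.13035479  0.082     ] 0.03185643715688223 -0.07978203144307032
0.086 [ 0.59031712 -0.09428898  0.086     ] [ 0.59278617 -0.12523632  0.086     ] 0.03104567679106063 [ 0.54052297 -0.09878217  0.086     ] [ 0.54227826 -0.12959328  0.086     ] 0.030861063951575955 -0.07978203144307049
```

```bash
python3 -m creep '[0.2,0,-0.0035,-0.006,-0.02, 0.2,-0.01,0,-0.001,0, 0.2,-0.01,0,0,0,0.2,0,0,0,0]'; python3 - <<'E'
from h import *
import pickle
s=telemetry.observe();print(s["tool_pos"],s["tool_rot"])
C={n:read_camera(n) for n in("wrist","side")}
pickle.dump(C,open("c10.pkl","wb"))
save(C["side"],"side10.png",(240,150,330,210),8)
save(C["wrist"],"wrist10.png",(200,120,320,300),4)
E
```

```text
time: 6.02
tool_pos: [0.5112, -0.1186, 0.0737]
tool_rot: [3.109, -0.017, 0.05]
contact_force: [-0.1, -0.5, -1.5]
opening: 0.0317
[ 0.51123992 -0.11864936  0.07371505] [ 3.10916881 -0.01690324  0.0496681 ]
```

View pics/side10.png

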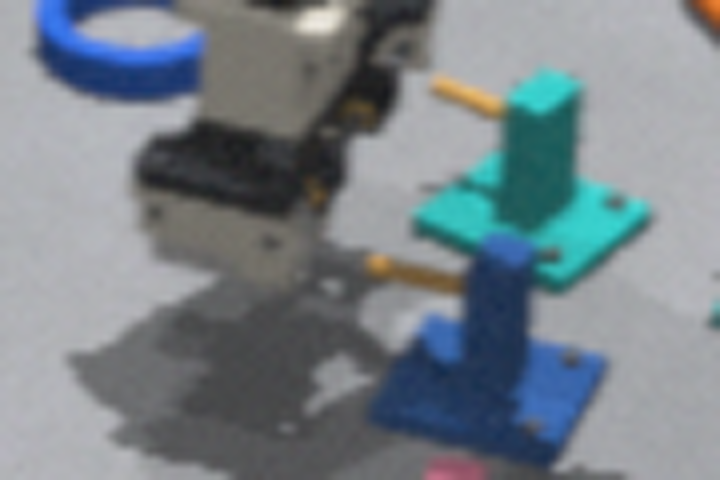

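View pics/wrist10.png

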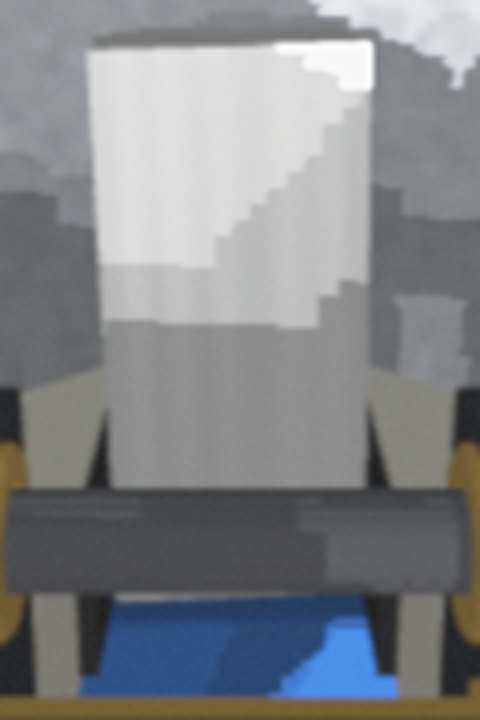

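```bash
python3 -m creep '[0.2,-0.01,-0.0006,-0.002,0, 0.2,-0.01,-0.0006,-0.001,0, 0.2,-0.006,0,0,0, 0.2,0,0,0,0]'
```

```text
time: 6.62
tool_pos: [0.4843, -0.12, 0.0706]
tool_rot: [3.109, -0.018, 0.05]
contact_force: [0.5, -0.1, -1.9]
opening: 0.0319
```

```bash
python3 -m creep '[0.2,-0.008,-0.0005,0.0005,0, 0.2,-0.006,0,0,0, 0.2,0,0,0,0]'; python3 - <<'E'
from h import *
C={n:read_camera(n) for n in("wrist","side")}
save(C["side"],"side11.png",(240,150,330,210),8)
save(C["wrist"],"wrist11.png",(200,120,320,300),4)
E
```

```text
time: 7.0
tool_pos: [0.4695, -0.1206, 0.0713]
tool_rot: [3.109, -0.018, 0.05]
contact_force: [-0.3, -0.4, -1.3]
opening: 0.0314
```

View pics/side11.png

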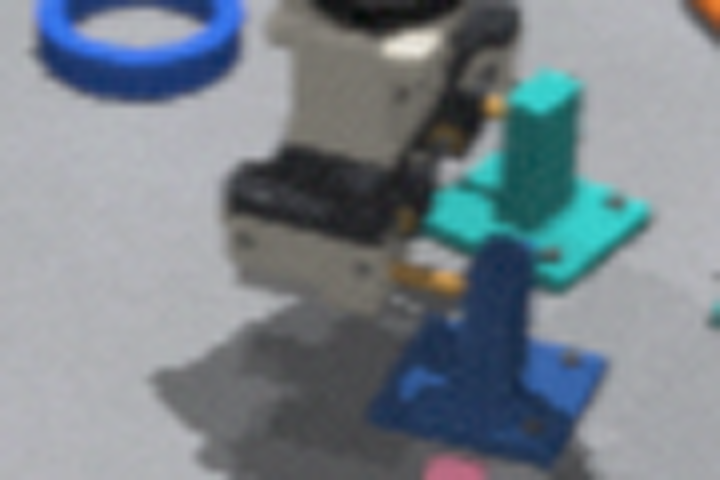

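View pics/wrist11.png

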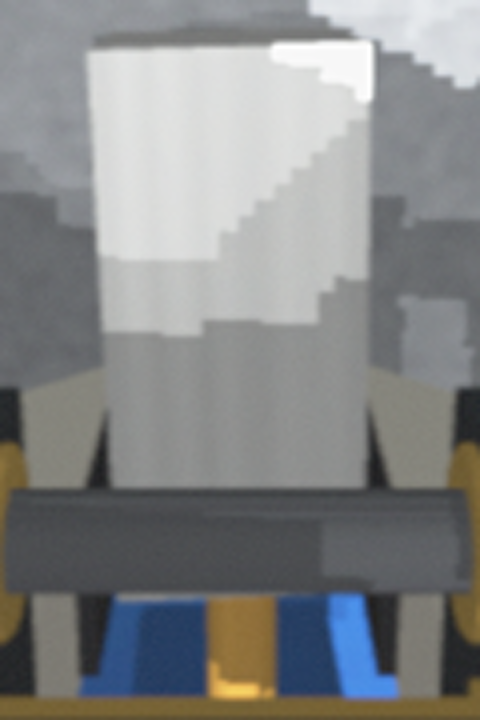

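The pin at (240,640) in the wrist crop goes in centred, with no contact force. I'll continue to about 28 mm depth.

```bash
python3 -m creep '[0.2,-0.009,-0.0005,0,0, 0.2,-0.008,-0.0005,0,0, 0.2,0,0,0,0, 0.2,0,0,0,0, 0.2,0,0,0,0]'; python3 - <<'E'
from h import *
C={n:read_camera(n) for n in("wrist","side")}
save(C["side"],"side12.png",(240,150,330,210),8)
save(C["wrist"],"wrist12.png",(200,120,320,300),4)
E
```

```text
time: 7.72
tool_pos: [0.4521, -0.1219, 0.0714]
tool_rot: [3.108, -0.019, 0.05]
contact_force: [-0.0, -0.0, -1.7]
opening: 0.032
```

View pics/side12.png

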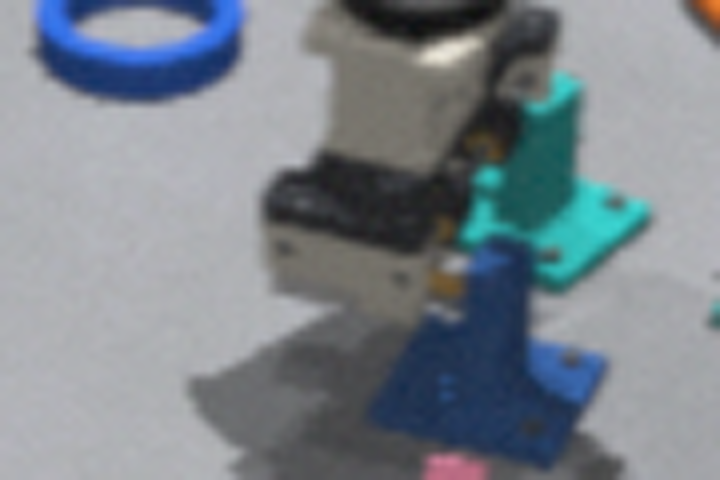

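View pics/wrist12.png

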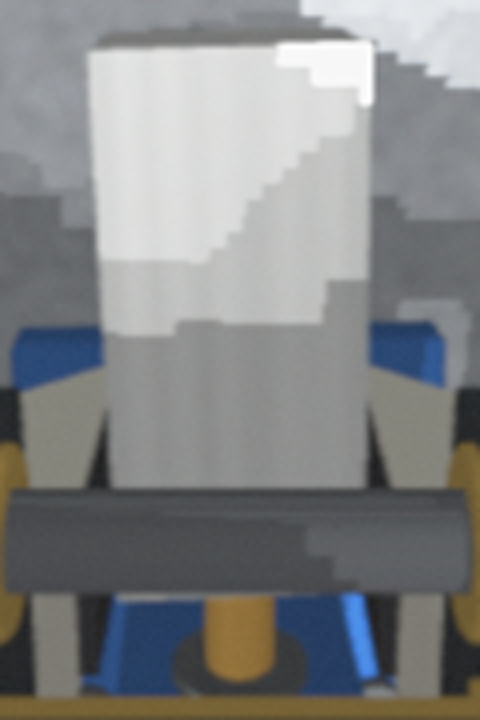

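```bash
python3 -m creep '[0.2,0.012,0.0006,0,0, 0.2,0.012,0.0006,0,0, 0.2,0.012,0.0006,0,0, 0.2,0.016,0.001,0,0,0.2,0.02,0.001,0,0,0.2,0.02,0.001,0.01,0,0.2,0.01,0.02,0.05,0,0.2,0,0.04,0.05,0,0.2,0,0.04,0,0,0.2,0,0.04,0,0,0.2,0,0,0,0]'; python3 - <<'E'
from h import *
import pickle
C={n:read_camera(n) for n in("wrist","side","scene")}
pickle.dump(C,open("c13.pkl","wb"))
save(C["side"],"side13.png",s=1.5)
save(C["scene"],"scene13.png",s=1.5)
c=C["scene"]
for q in((392,400),(470,360),(278,412)): print(onz(c,(q[0]/1.5,q[1]/1.5),.02))
E
```

```text
time: 9.2
tool_pos: [0.565, 0.0289, 0.1843]
tool_rot: [3.109, -0.023, 0.05]
contact_force: [-0.1, -0.3, -1.2]
opening: 0.0321
[ 0.79263641 -0.09596576  0.02      ]
[0.79257135 0.11539564 0.02      ]
[ 0.69767557 -0.33403731  0.02      ]
```

View pics/side13.png

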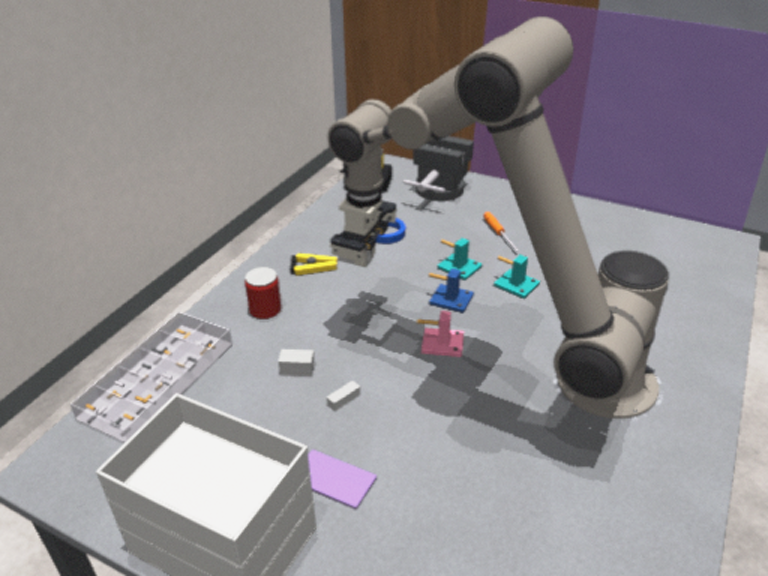

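```bash
python3 -m creep '[0.2,0,0,-0.05,0, 0.2,0,0,-0.04,0,0.2,0,0,0,0,0.2,0,0,0,0]' 10; python3 -m creep '[0.2,0,0,0,0,0.2,0,0,0,0,0.2,0,0,0,0]' 3; python3 - <<'E'
from h import *
C={n:read_camera(n) for n in("wrist","side")}
save(C["side"],"side14.png",(190,130,310,220),6)
save(C["wrist"],"wrist14.png",s=1.5)
print(telemetry.observe()["tool_pos"])
E
```

```text
time: 9.85
tool_pos: [0.5668, 0.0212, 0.0933]
tool_rot: [3.107, -0.025, 0.041]
contact_force: [0.7, 0.8, -0.8]
opening: 0.0323
time: 10.22
tool_pos: [0.5688, 0.0205, 0.097]
tool_rot: [3.106, -0.031, 0.04]
contact_force: [-0.1, 0.8, -0.7]
opening: 0.0321
[0.56867936 0.02051891 0.09675987]
```

View pics/side14.png

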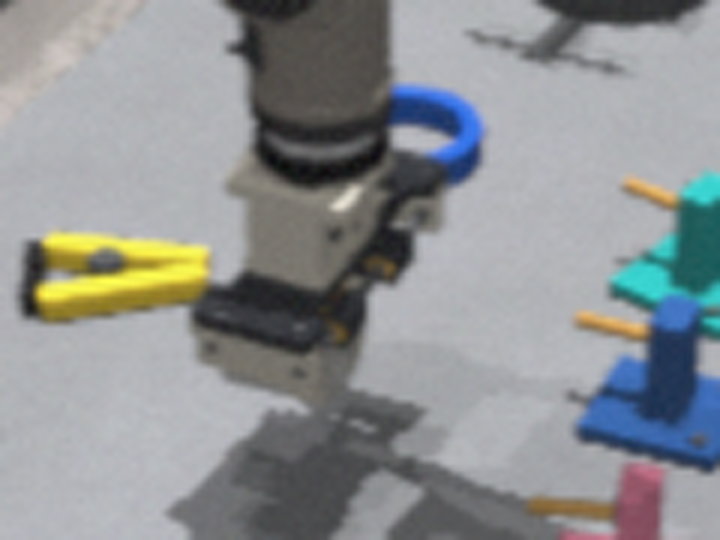

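View pics/wrist14.png

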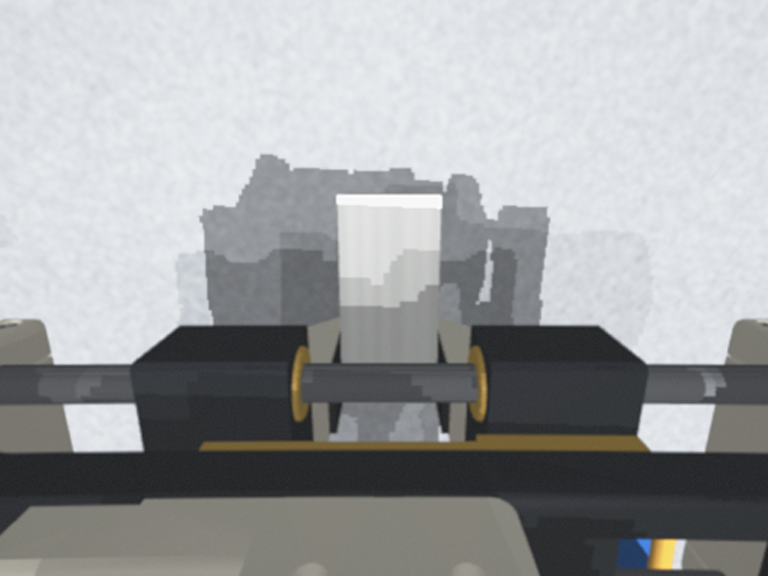

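```bash
python3 -m creep '[0.2,0,0,-0.002,0,0.2,0,0,0,0,0.2,0,0,0,0,0.2,0,0,0,0,0.2,0,0,0,0,0.2,0,0,0,0,0.2,0,0,0,0,0.2,0,0,0,0]' 3; python3 - <<'E'
from h import *
C={n:read_camera(n) for n in("wrist","side")}
save(C["wrist"],"wrist15.png",s=1.5)
E
```

```text
time: 11.32
tool_pos: [0.5685, 0.0207, 0.0945]
tool_rot: [3.107, -0.03, 0.041]
contact_force: [-0.4, -0.6, -1.9]
opening: 0.0318
```

View pics/wrist15.png

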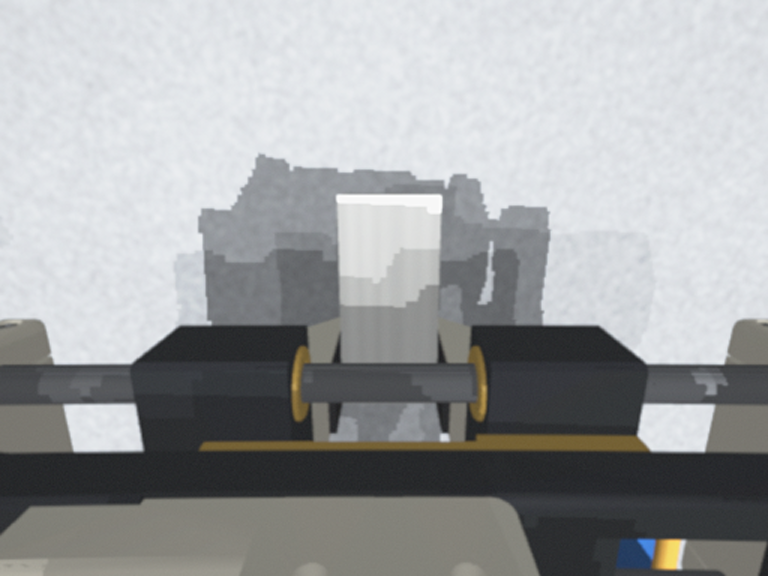

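```bash
python3 -m creep '[0.2,0,0,0,0, 0.2,0,0,0.04,0,0.2,0,0,0.04,-0.17,0.2,-0.02,0,0,-0.17,0.2,-0.02,0,0,-0.17,0.2,-0.02,-0.01,0,-0.17,0.2,-0.02,-0.01,0,-0.17,0.2,-0.02,-0.01,0,-0.17,0.2,-0.02,-0.01,0,-0.17,0.2,-0.02,-0.01,0,-0.17,0.2,-0.02,0,0,-0.17,0.2,0,0,0,0]' 25; python3 - <<'E'
from h import *
s=telemetry.observe();print(s["qpos"].round(3),s["tool_pos"],s["tool_rot"])
C={n:read_camera(n) for n in("wrist","side","scene")}
save(C["wrist"],"wrist16.png",s=1.5)
save(C["side"],"side16.png",(210,120,350,225),5.5)
E
```

```text
time: 12.92
tool_pos: [0.4037, -0.0304, 0.1777]
tool_rot: [3.112, -0.032, -1.538]
contact_force: [0.2, 0.6, -1.0]
opening: 0.0318
[-0.237  0.224  1.923 -0.046  1.015  2.897] [ 0.40366922 -0.03039237  0.1776863 ] [ 3.11183508 -0.031906   -1.53835671]
```

View pics/wrist16.png

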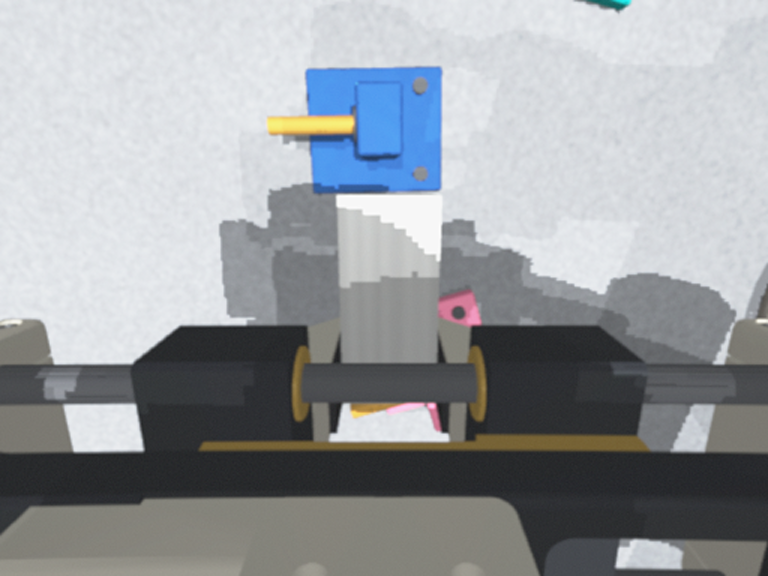

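View pics/side16.png

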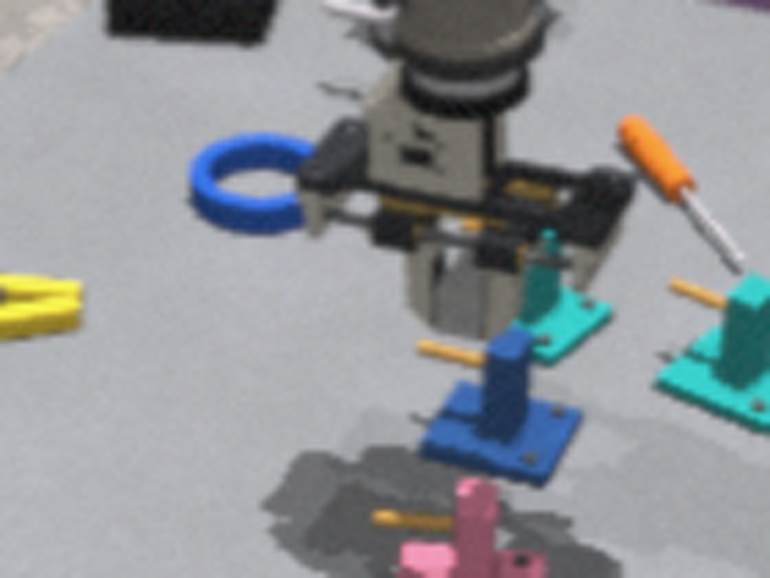

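```bash
python3 -m creep '[0.2,0.003,-0.004,-0.03,0, 0.2,0,-0.004,-0.025,0,0.2,0,0,-0.012,0,0.2,0,0,0,0]' 25; python3 - <<'E'
from h import *
s=telemetry.observe();print(s["tool_pos"],s["tool_rot"])
C={n:read_camera(n) for n in("wrist","side","scene")}
save(C["wrist"],"wrist17.png",(190,30,330,250),3.5)
save(C["side"],"side17.png",(240,140,340,220),7)
E
```

```text
time: 13.58
tool_pos: [0.4123, -0.0385, 0.1097]
tool_rot: [3.118, -0.033, -1.527]
contact_force: [0.1, 0.5, -1.2]
opening: 0.0317
[ 0.4122791  -0.03853884  0.10967859] [ 3.11796171 -0.03333711 -1.52722725]
```

View pics/wrist17.png

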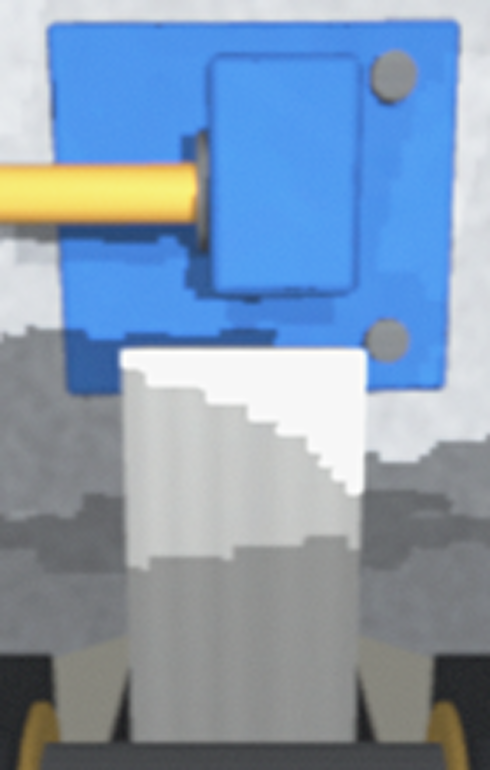

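View pics/side17.png

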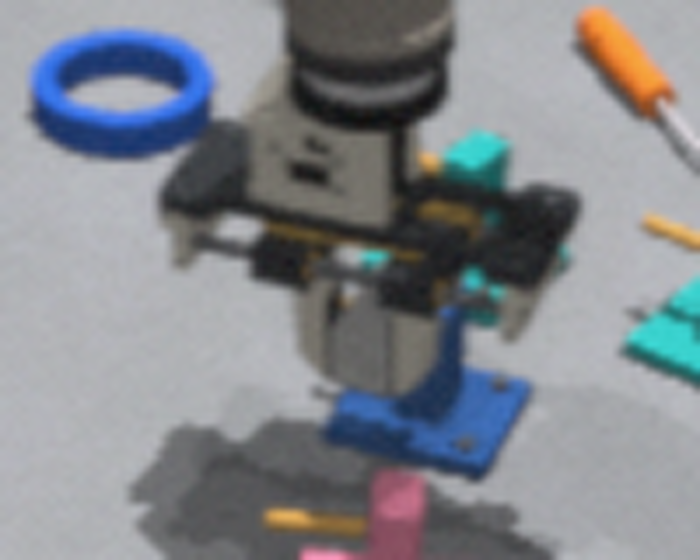

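```bash
python3 -m creep '[0.2,0,-0.006,-0.003,0, 0.2,0,-0.003,0,0]' 5;for i in 1; do python3 -m creep '[0.2,0,-0.003,0,0]'; python3 -m creep '[0.2,0,-0.003,0,0]' ; python3 -m creep '[0.2,0,-0.002,0,0,0.2,0,0,0,0]'; done; python3 - <<'E'
from h import *
s=telemetry.observe();print(s["tool_pos"],s["tool_rot"],s["contact_force"])
C={n:read_camera(n) for n in("wrist","side","scene")}
save(C["wrist"],"wrist18.png",(190,30,330,250),3.5)
E
```

```text
time: 13.98
tool_pos: [0.4135, -0.0476, 0.1088]
tool_rot: [3.123, -0.034, -1.528]
contact_force: [-0.5, 8.5, 0.7]
opening: 0.0318
time: 14.1
tool_pos: [0.4136, -0.0499, 0.1092]
tool_rot: [3.124, -0.032, -1.528]
contact_force: [-0.1, 7.1, 1.9]
opening: 0.0318
time: 14.22
tool_pos: [0.4137, -0.0523, 0.1096]
tool_rot: [3.125, -0.031, -1.529]
contact_force: [0.8, 7.7, 1.3]
opening: 0.0322
time: 14.48
tool_pos: [0.4138, -0.0536, 0.1103]
tool_rot: [3.126, -0.029, -1.53]
contact_force: [-0.7, 1.0, -3.1]
opening: 0.032
[ 0.41384898 -0.05363111  0.11026825] [ 3.12589192 -0.02862018 -1.53015463] [-0.73401711  1.00806431 -3.05501891]
```

View pics/wrist18.png

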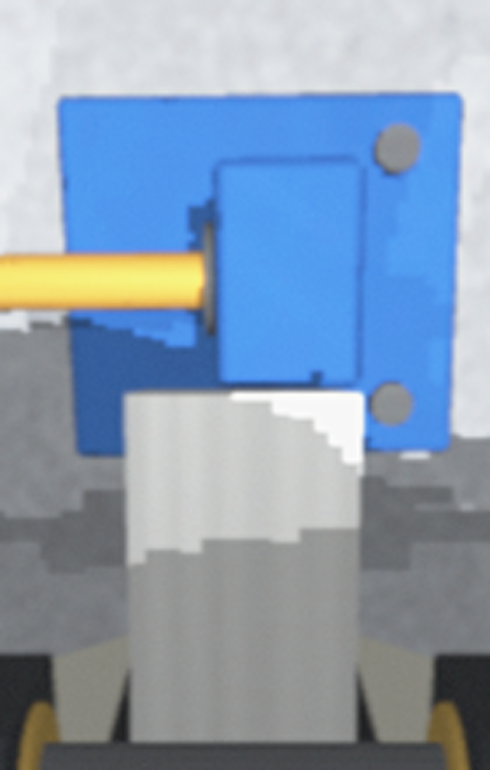

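```bash
cat > fit.py <<'E'
from h import *
from scipy.optimize import least_squares
def fit(c,far,row,xs,s=None,yaw=None):
    # far: two top corners of closed end (left,right px), row: px row, xs: left,right edge px at that row
    s=s or telemetry.observe(); T=s["tool_pos"]; yaw0=s["tool_rot"][2]
    def pts(p):
        E=p[:3]; th=p[3]; yw=p[4]
        a=np.array([np.cos(yw)*np.cos(th),np.sin(yw)*np.cos(th),-np.sin(th)])
        l=np.array([-np.sin(yw),np.cos(yw),0])
        return E,a,l
    def res(p):
        E,a,l=pts(p)
        L=E+.016*l;R=E-.016*l
        q=proj(c,[L,R]); r=list((q-np.array(far)).ravel())
        for A,x in((L,xs[0]),(R,xs[1])):
            P=proj(c,[A-a*k for k in np.linspace(0,.06,25)])
            o=np.argsort(P[:,1]); r.append(np.interp(row,P[o,1],P[o,0])-x)
        r.append((p[4]-yaw0)*20); return r
    x0=np.r_[T[0]+.06*np.cos(yaw0),T[1]+.06*np.sin(yaw0),T[2],0.1,yaw0]
    f=least_squares(res,x0); E,a,l=pts(f.x)
    n=np.cross(a,l); n=n*np.sign(n[2])
    Rg=np.array(T)-[0,0,.006]; d=E-Rg
    print("tilt deg %.1f"%np.degrees(f.x[3]),"yaw %.3f"%f.x[4],"closed top edge",E.round(4),"rel grasp: along %.4f normal %.4f"%(d@a,d@n),"lat %.4f"%(d@l),"cost %.2f"%f.cost)
E
python3 - <<'E'
from fit import *
c=read_camera("wrist")
g=lambda x,y:(190+(x+.5)/3.5-.5,30+(y+.5)/3.5-.5)
fit(c,[g(123,392),g(363,391)],g(0,735)[1],(g(130,0)[0],g(357,0)[0]))
E
```

```text
tilt deg 4.6 yaw -1.530 closed top edge [ 0.4157 -0.1103  0.1115] rel grasp: along 0.0558 normal 0.0119 lat -0.0004 cost 0.01
```

```bash
python3 -m creep '[0.2,0,0.02,0.005,0, 0.2,0.025,0.018,0,0.01,0.2,0.026,0,-0.01,0.01,0.2,0,0,-0.025,0,0.2,0,0,-0.02,0,0.2,0,0,0,0]' 12; python3 - <<'E'
from h import *
s=telemetry.observe();print(s["tool_pos"],s["tool_rot"])
C={n:read_camera(n) for n in("wrist","side")}
save(C["wrist"],"wrist19.png",(150,0,350,250),3)
E
```

```text
time: 15.42
tool_pos: [0.4678, -0.0167, 0.0595]
tool_rot: [3.129, -0.033, -1.509]
contact_force: [0.3, -0.2, -1.2]
opening: 0.0319
[ 0.46783262 -0.0166581   0.05949798] [ 3.12875925 -0.03285113 -1.50884269]
```

View pics/wrist19.png

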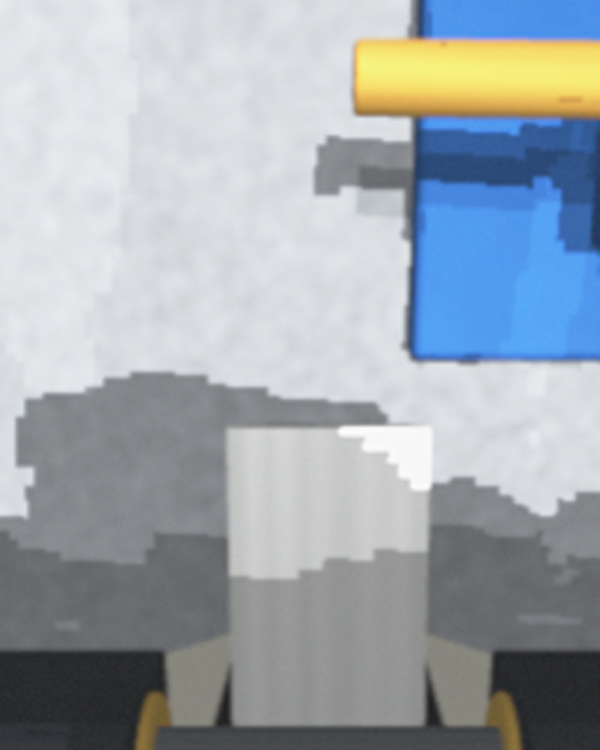

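```bash
python3 - <<'E'
from fit import *
c=read_camera("wrist")
g=lambda x,y:(150+(x+.5)/3-.5,(y+.5)/3-.5)
fit(c,[g(227,429),g(432,427)],g(0,715)[1],(g(232,0)[0],g(426,0)[0]))
print(onz(c,g(355,77),.06))
print(telemetry.observe()["tool_pos"],c["cx"])
E
```

```text
tilt deg 4.1 yaw -1.510 closed top edge [ 0.4716 -0.0729  0.0621] rel grasp: along 0.0555 normal 0.0110 lat -0.0008 cost 0.11
[ 0.47098003 -0.12284867  0.06      ]
[ 0.46899655 -0.01674037  0.06122913] 259.0064276187095
```

```bash
python3 -m creep '[0.2,-0.004,0,-0.007,0, 0.2,-0.003,0,-0.006,0,0.2,0,0,-0.003,0,0.2,0,0,-0.001,0]' 12; python3 - <<'E'
from h import *
s=telemetry.observe();print(s["tool_pos"],s["tool_rot"])
E
```

```text
time: 16.08
tool_pos: [0.4621, -0.017, 0.0447]
tool_rot: [3.135, -0.034, -1.509]
contact_force: [1.0, 0.0, -1.5]
opening: 0.0316
[ 0.46214098 -0.01704581  0.04473663] [ 3.13546033 -0.03442767 -1.50932169]
```

```bash
python3 -m creep '[0.2,0,-0.015,0.002,0, 0.2,0,-0.015,0,0,0.2,0,-0.015,0,0,0.2,0,0,0,0]' 12; python3 - <<'E'
from h import *
s=telemetry.observe();print(s["tool_pos"],s["tool_rot"])
C={n:read_camera(n) for n in("wrist","side")}
save(C["wrist"],"wrist20.png",(150,0,350,250),3)
E
```

```text
time: 16.58
tool_pos: [0.4626, -0.0662, 0.0472]
tool_rot: [3.137, -0.035, -1.51]
contact_force: [-0.7, -0.4, -1.0]
opening: 0.032
[ 0.4626308  -0.06616627  0.04717173] [ 3.1365939  -0.03512994 -1.50998256]
```

View pics/wrist20.png

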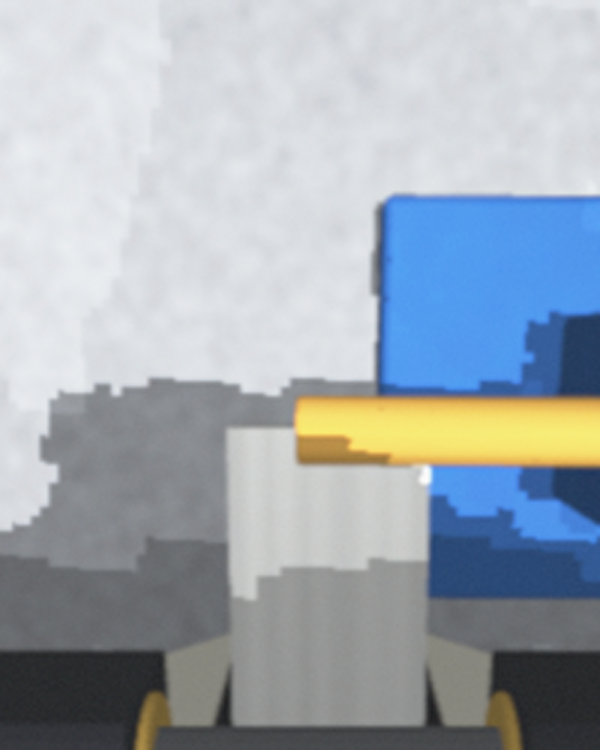

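The wrist crop shows the closed end at (330,428) passing under the pin tip at (300,430). Next I go a little further under and lift, so the pin tips the closed end down.

```bash
python3 -m creep '[0.2,0,-0.009,0,0, 0.2,0,0,0.006,0, 0.2,0,0,0.006,0]' 12;python3 -m creep '[0.2,0,0,0.006,0, 0.2,0,0,0,0]'; python3 - <<'E'
from h import *
s=telemetry.observe();print(s["tool_pos"],s["tool_rot"],s["contact_force"])
C={n:read_camera(n) for n in("wrist","side")}
save(C["wrist"],"wrist21.png",(150,0,350,250),3)
E
```

```text
time: 17.05
tool_pos: [0.4619, -0.0737, 0.0592]
tool_rot: [3.135, -0.034, -1.508]
contact_force: [1.4, 2.2, -4.8]
opening: 0.0319
time: 17.3
tool_pos: [0.4621, -0.0734, 0.0662]
tool_rot: [3.135, -0.034, -1.507]
contact_force: [-0.3, -0.7, -2.8]
opening: 0.0318
[ 0.46206439 -0.07343037  0.06616895] [ 3.13531383 -0.03404056 -1.50740275] [-0.31081752 -0.66363075 -2.75908638]
```

View pics/wrist21.png

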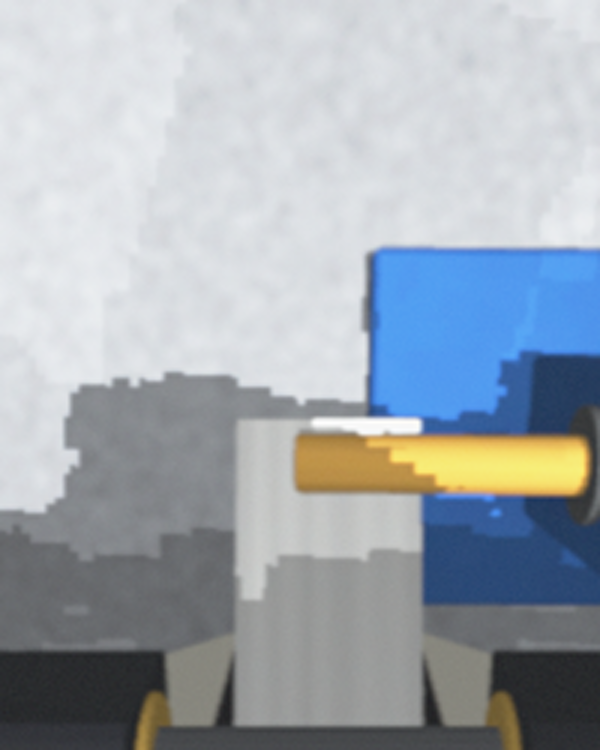

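```bash
python3 -m creep '[0.2,0,-0.003,0.006,0, 0.2,0,-0.004,0.006,0, 0.2,0,-0.004,0.006,0]' 12;python3 -m creep '[0.2,0,-0.004,0.003,0, 0.2,0,0,0,0]'; python3 - <<'E'
from h import *
s=telemetry.observe();print(s["tool_pos"],s["tool_rot"],s["contact_force"])
C={n:read_camera(n) for n in("wrist","side")}
save(C["wrist"],"wrist22.png",(150,0,350,250),3)
save(C["side"],"side22.png",(240,140,340,220),7)
E
```

```text
time: 17.77
tool_pos: [0.4614, -0.0835, 0.0842]
tool_rot: [3.133, -0.031, -1.508]
contact_force: [1.6, 3.4, -3.8]
opening: 0.0317
time: 18.02
tool_pos: [0.4615, -0.088, 0.0881]
tool_rot: [3.134, -0.031, -1.508]
contact_force: [-0.7, 2.4, -4.3]
opening: 0.0317
[ 0.46147844 -0.08795611  0.08809011] [ 3.13412103 -0.03108318 -1.50832317] [-0.72397078  2.43758996 -4.33473538]
```

View pics/wrist22.png

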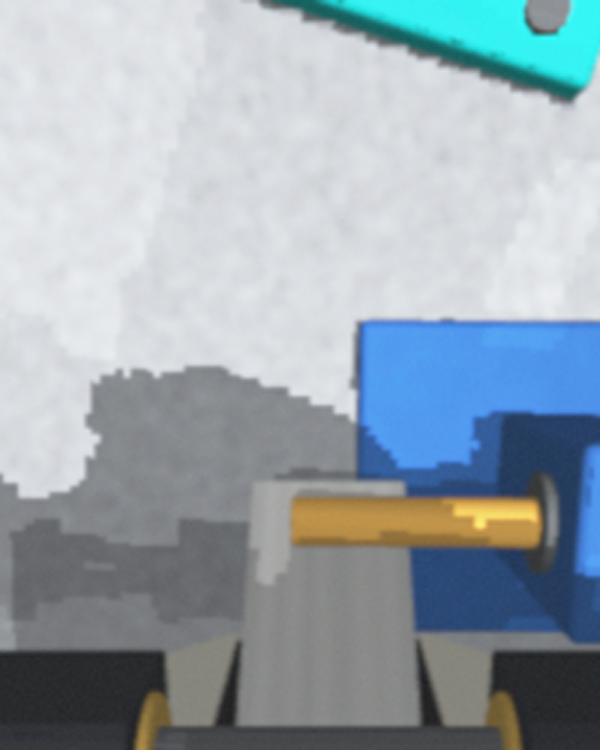

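View pics/side22.png

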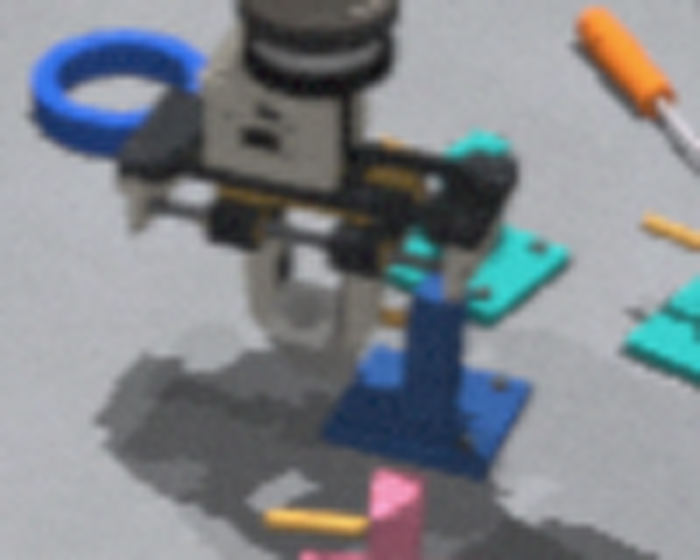

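```bash
python3 -m creep '[0.2,0,-0.004,0.003,0, 0.2,0,-0.004,0.001,0, 0.2,0,-0.004,0,0]' 12;python3 -m creep '[0.2,0,-0.003,0,0, 0.2,0,0,0,0]'; python3 - <<'E'
from h import *
s=telemetry.observe();print(s["tool_pos"],s["tool_rot"],s["contact_force"])
C={n:read_camera(n) for n in("wrist","side")}
save(C["wrist"],"wrist23.png",(150,0,350,250),3)
save(C["side"],"side23.png",(240,140,340,220),7)
E
```

```text
time: 18.5
tool_pos: [0.4612, -0.0986, 0.0921]
tool_rot: [3.133, -0.028, -1.508]
contact_force: [-0.2, 7.7, -0.6]
opening: 0.0319
time: 18.75
tool_pos: [0.461, -0.1012, 0.0922]
tool_rot: [3.133, -0.027, -1.509]
contact_force: [0.9, 2.1, -3.0]
opening: 0.0319
[ 0.46102577 -0.10115396  0.09217354] [ 3.13306496 -0.02692597 -1.50876138] [ 0.85310992  2.06840747 -3.04259958]
```

View pics/wrist23.png

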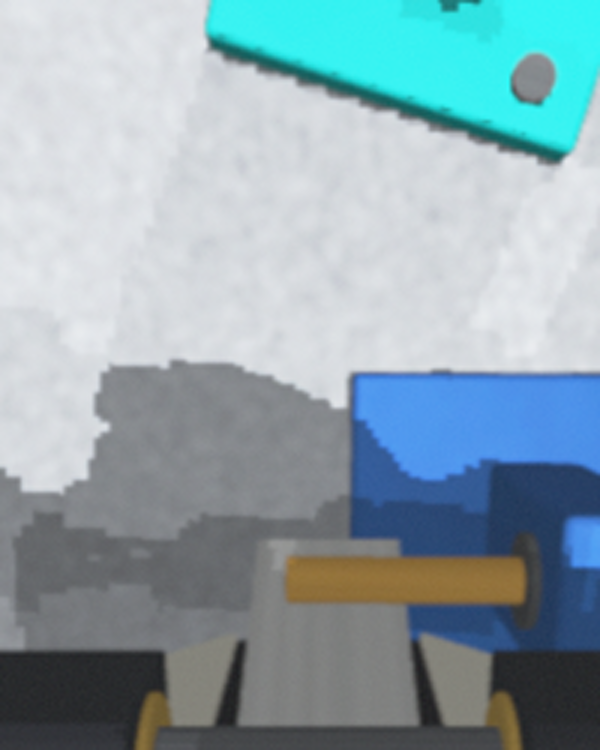

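View pics/side23.png

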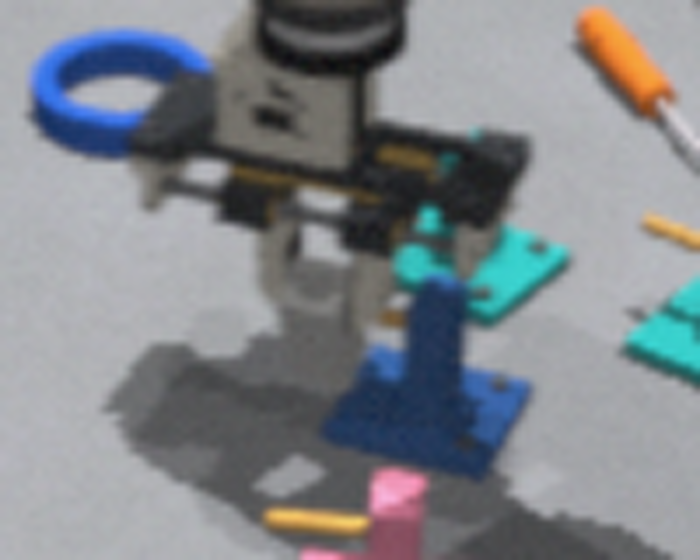

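```bash
python3 -m creep '[0.2,0,-0.003,0.002,0, 0.2,0,-0.003,0.001,0]' 12;python3 -m creep '[0.2,0,-0.002,0,0, 0.2,0,0,0,0]'; python3 - <<'E'
from h import *
s=telemetry.observe();print(s["tool_pos"],s["tool_rot"],s["contact_force"])
C={n:read_camera(n) for n in("wrist","side")}
save(C["wrist"],"wrist24.png",(150,0,350,250),3)
save(C["side"],"side24.png",(240,140,340,220),7)
E
```

```text
time: 19.1
tool_pos: [0.4613, -0.1069, 0.0953]
tool_rot: [3.134, -0.026, -1.509]
contact_force: [1.2, 5.8, -1.9]
opening: 0.032
time: 19.35
tool_pos: [0.4614, -0.1088, 0.0958]
tool_rot: [3.134, -0.025, -1.509]
contact_force: [0.5, 3.3, -4.5]
opening: 0.0317
[ 0.46143164 -0.10876474  0.09581157] [ 3.13398955 -0.02527475 -1.50930379] [ 0.51387027  3.2950492  -4.47680545]
```

View pics/wrist24.png

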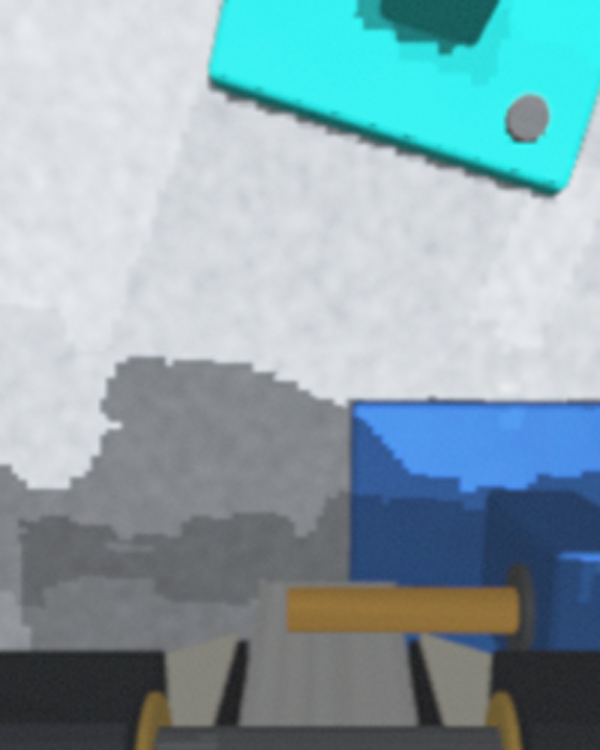

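View pics/side24.png

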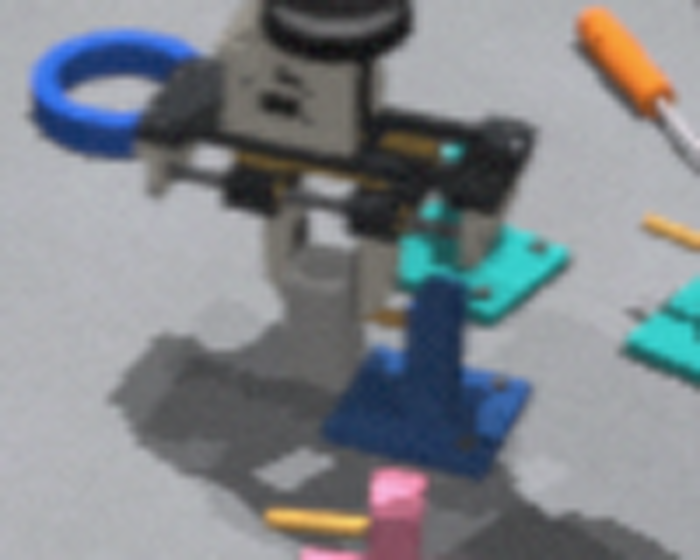

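```bash
python3 - <<'E'
from fit import *
c=read_camera("wrist"); save(c,"wrist25.png",(210,170,310,250),7)
g=lambda x,y:(150+(x+.5)/3-.5,(y+.5)/3-.5)
fit(c,[g(263,583),g(398,583)],g(0,720)[1],(g(242,0)[0],g(421,0)[0]))
print(onz(c,g(288,610),.06))
E
```

```text
tilt deg 78.9 yaw -1.518 closed top edge [ 0.461  -0.1227  0.0371] rel grasp: along 0.0543 normal 0.0035 lat -0.0012 cost 0.15
[ 0.47001531 -0.12284378  0.06      ]
```

View pics/wrist25.png

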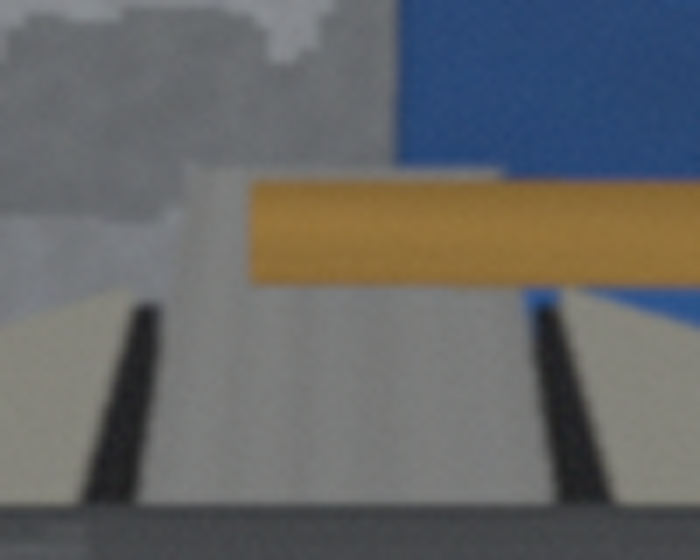

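```bash
python3 -m creep '[0.2,0,0,0,0, 0.2,0,0,0,0, 0.2,0,0.02,0,0, 0.2,0.01,0.03,0.02,0.1,0.2,0.02,0.03,0.04,0.15,0.2,0.02,0.02,0.04,0.15,0.2,0.02,0.02,0.04,0.15,0.2,0,0,0,0.15,0.2,0,0,0,0]' 50; python3 - <<'E'
from h import *
import pickle
s=telemetry.observe();print(s["tool_pos"],s["tool_rot"],s["contact_force"])
C={n:read_camera(n) for n in("wrist","side","scene")}
pickle.dump(C,open("c26.pkl","wb"))
save(C["wrist"],"wrist26.png",(150,100,350,300),3)
p=proj(C["side"],s["tool_pos"])[0];print(p)
x,y=int(p[0]),int(p[1])
save(C["side"],"side26.png",(x-40,y-40,x+40,y+40),9)
p=proj(C["scene"],s["tool_pos"])[0];x,y=int(p[0]),int(p[1]);print(p)
save(C["scene"],"scene26.png",(x-40,y-40,x+40,y+40),9)
E
```

```text
time: 20.62
tool_pos: [0.5345, 0.0095, 0.2425]
tool_rot: [3.132, -0.04, -0.788]
contact_force: [0.5, -1.5, -1.5]
opening: 0.0316
[0.53449163 0.0094779  0.24253104] [ 3.13178805 -0.0401864  -0.78833703] [ 0.473158   -1.4908519  -1.52944448]
[253.49020176 152.59823848]
[253.27789838 161.61160506]
```

View pics/wrist26.png

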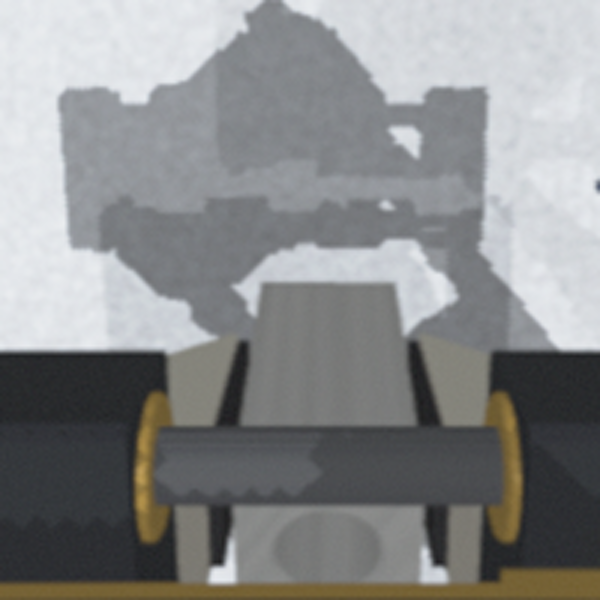

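View pics/side26.png

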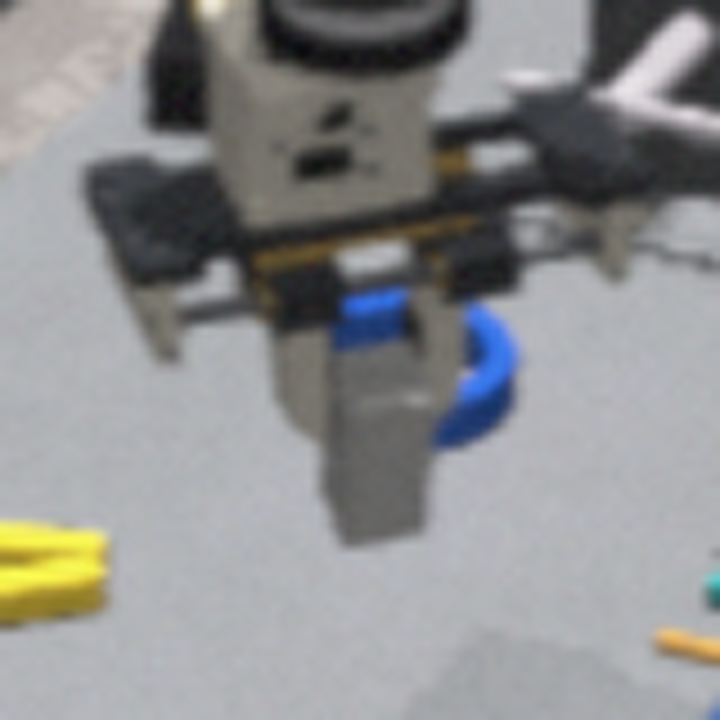

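View pics/scene26.png

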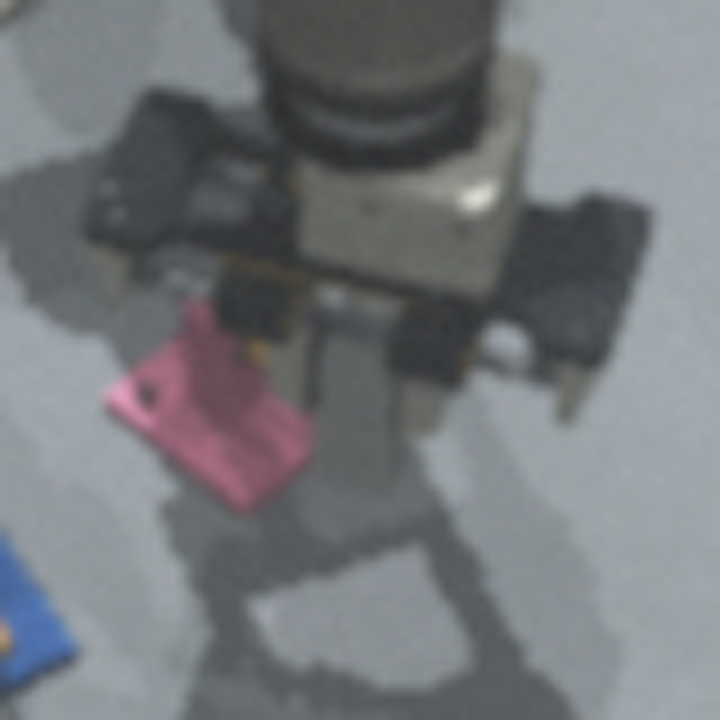

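```bash
cat > fit2.py <<'E'
from h import *
from scipy.optimize import least_squares
def fit2(c,far,row,xs,hole):
    s=telemetry.observe(); T=s["tool_pos"]; yaw0=s["tool_rot"][2]
    def pts(p):
        E=p[:3]; th=p[3]; yw=p[4]
        a=np.array([np.cos(yw)*np.cos(th),np.sin(yw)*np.cos(th),-np.sin(th)])
        l=np.array([-np.sin(yw),np.cos(yw),0])
        return E,a,l,np.cross(a,l)
    def res(p):
        E,a,l,n=pts(p)
        L=E+.016*l;R=E-.016*l
        q=proj(c,[L,R,E-.07*a-.016*n]); r=list((q-np.array(list(far)+[hole])).ravel())
        for A,x in((L,xs[0]),(R,xs[1])):
            P=proj(c,[A-a*k for k in np.linspace(0,.06,25)])
            o=np.argsort(P[:,1]); r.append(np.interp(row,P[o,1],P[o,0])-x)
        r.append((p[4]-yaw0)*20); return r
    b=None
    for th in(1.2,1.57,1.9):
        f=least_squares(res,np.r_[T[0]+.02*np.cos(yaw0),T[1]+.02*np.sin(yaw0),T[2]-.06,th,yaw0])
        if b is None or f.cost<b.cost:b=f
    E,a,l,n=pts(b.x); print("tilt",np.degrees(b.x[3]).round(1),"centre",(E-.035*a-.016*n).round(4),"T",T.round(4),"closed ctr",(E-.016*n).round(4),"cost",b.cost.round(2),b.fun.round(2))
    return E,a,l,n
E
python3 - <<'E'
from fit2 import *
import pickle
C=pickle.load(open("c26.pkl","rb"));c=C["wrist"]
g=lambda x,y:(150+(x+.5)/3-.5,100+(y+.5)/3-.5)
E,a,l,n=fit2(c,[g(261,284),g(395,284)],g(0,425)[1],(g(243,0)[0],g(417,0)[0]),g(328,545))
# overlay in side
for nm in("side","wrist"):
    k=C[nm];im=k["image"][:,:,::-1].copy();im=cv2.resize(im,None,fx=4,fy=4)
    for sx in(0,.07):
        q=[E-sx*a-i*.032*n+j*.016*l for i,j in((0,1),(0,-1),(1,-1),(1,1))]
        cv2.polylines(im,[(4*proj(k,q)+1.5).astype(int)],True,(0,0,255),1)
    p=(4*proj(k,E)[0]).astype(int)
    im=im[max(0,p[1]-300):p[1]+200,p[0]-300:p[0]+300]
    cv2.imwrite(f"pics/ov_{nm}.png",im)
E
```

```text
tilt 78.4 centre [0.5261 0.016  0.2092] T [0.5342 0.0094 0.242 ] closed ctr [0.531  0.0109 0.1749] cost 0.45 [ 0.36 -0.27 -0.61  0.22  0.37  0.08 -0.27  0.08 -0.26]
```

View pics/ov_side.png

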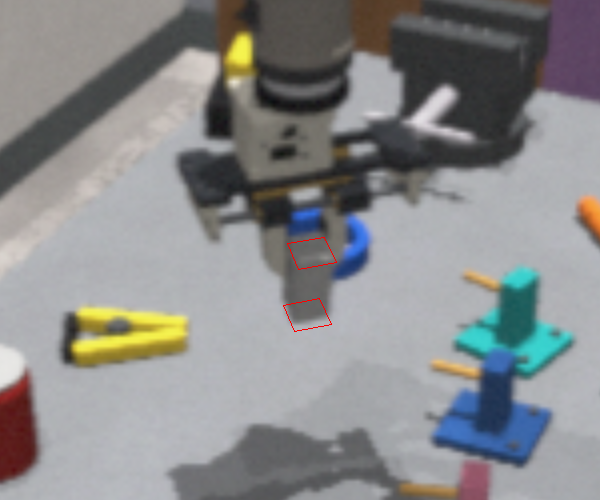

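View pics/ov_wrist.png

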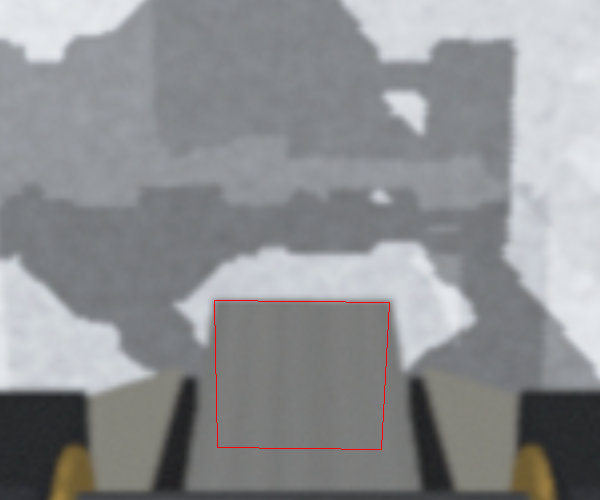

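```bash
python3 -m creep '[0.2,0.01,0,-0.05,0, 0.2,0,0,-0.05,0, 0.2,0,0,-0.04,0,0.2,0,0,-0.018,0,0.2,0,0,0,0]' 50; python3 -m creep '[0.2,0,0,-0.004,0]'; python3 -m creep '[0.2,0,0,-0.003,0]'
```

```text
time: 21.4
tool_pos: [0.5427, 0.0069, 0.0781]
tool_rot: [3.13, -0.039, -0.804]
contact_force: [1.1, 0.2, -1.7]
opening: 0.0316
time: 21.52
tool_pos: [0.5433, 0.0065, 0.0747]
tool_rot: [3.13, -0.04, -0.805]
contact_force: [0.5, -0.5, -1.5]
opening: 0.0313
time: 21.65
tool_pos: [0.5437, 0.0063, 0.0722]
tool_rot: [3.131, -0.041, -0.806]
contact_force: [-0.9, 0.4, -1.8]
opening: 0.0313
```

```bash
python3 -m creep '[0.2,0,0,-0.002,0]' 15; python3 -m creep '[0.2,0,0,-0.002,0]';python3 -m creep '[0.2,0,0,-0.002,0]'
```

```text
time: 21.78
tool_pos: [0.5441, 0.0062, 0.0708]
tool_rot: [3.132, -0.042, -0.806]
contact_force: [0.2, -0.7, -1.4]
opening: 0.0322
time: 21.9
tool_pos: [0.5444, 0.0063, 0.0692]
tool_rot: [3.133, -0.043, -0.806]
contact_force: [-0.4, -0.1, -1.8]
opening: 0.0322
time: 22.02
tool_pos: [0.5446, 0.0063, 0.0674]
tool_rot: [3.133, -0.043, -0.806]
contact_force: [-0.5, 0.7, -2.1]
opening: 0.032
```

```bash
python3 -m creep '[0.2,0,0,-0.002,0]' 8; python3 -m creep '[0.2,0,0,-0.002,0]';python3 -m creep '[0.2,0,0,-0.002,0]';  python3 - <<'E'
from h import *
s=telemetry.observe();print(s["tool_pos"],s["contact_force"])
C={n:read_camera(n) for n in("wrist","side")}
save(C["wrist"],"wrist27.png",(150,100,350,300),3)
p=proj(C["side"],s["tool_pos"])[0]
x,y=int(p[0]),int(p[1])
save(C["side"],"side27.png",(x-40,y-40,x+40,y+40),9)
E
```

```text
time: 22.15
tool_pos: [0.5446, 0.0063, 0.0654]
tool_rot: [3.133, -0.043, -0.806]
contact_force: [-0.9, -0.4, -1.9]
opening: 0.0319
time: 22.28
tool_pos: [0.5453, 0.0059, 0.0641]
tool_rot: [3.134, -0.045, -0.806]
contact_force: [0.1, -2.8, 8.9]
opening: 0.0323
time: 22.4
tool_pos: [0.5462, 0.0051, 0.0633]
tool_rot: [3.134, -0.048, -0.805]
contact_force: [-2.5, -4.3, 9.6]
opening: 0.032
[0.54615447 0.00514657 0.06326637] [-2.51122537 -4.32026236  9.56227843]
```

View pics/wrist27.png

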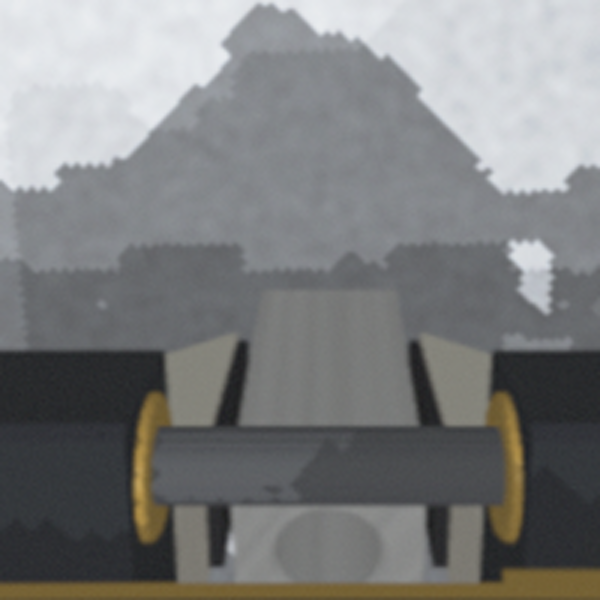

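View pics/side27.png

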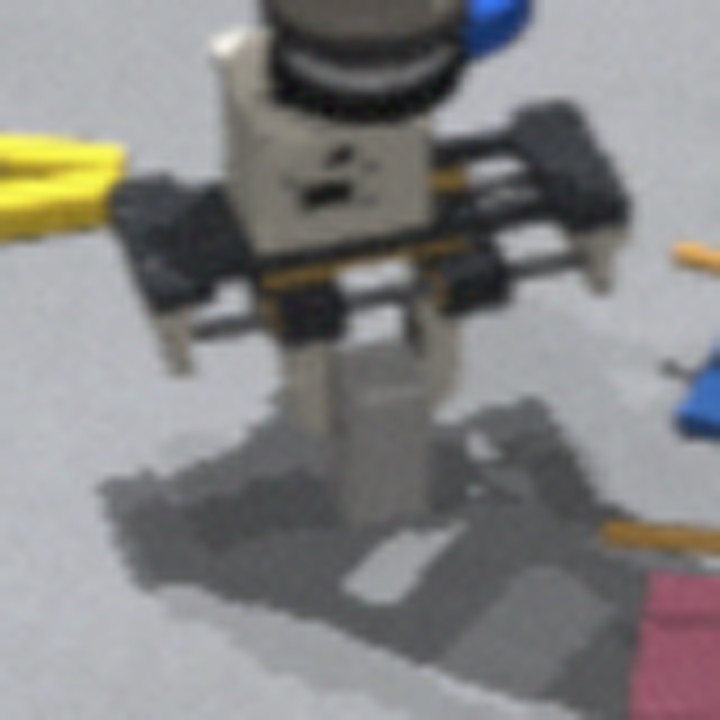

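```bash
python3 -m creep '[0.2,0,0,0,0,0.4,0,0,0,0,0.45,0,0,0,0,0.5,0,0,0,0,0.5,0,0,0,0]' 4; python3 - <<'E'
from h import *
s=telemetry.observe();print(s["tool_pos"],s["tool_rot"],s["contact_force"])
C={n:read_camera(n) for n in("wrist","side")}
save(C["wrist"],"wrist28.png",(150,100,350,300),3)
p=proj(C["side"],s["tool_pos"])[0]
x,y=int(p[0]),int(p[1])
save(C["side"],"side28.png",(x-40,y-40,x+40,y+40),9)
E
```

```text
time: 23.12
tool_pos: [0.5462, 0.0052, 0.0632]
tool_rot: [3.135, -0.048, -0.806]
contact_force: [-0.2, 0.2, -0.4]
opening: 0.0458
[0.54624563 0.00523351 0.06318234] [ 3.13485874 -0.0475984  -0.80550358] [-0.17440959  0.15077156 -0.40707244]
```

View pics/wrist28.png

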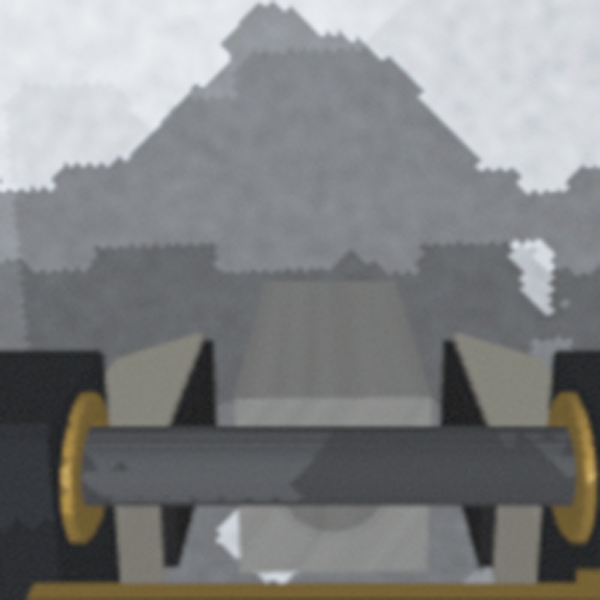

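View pics/side28.png

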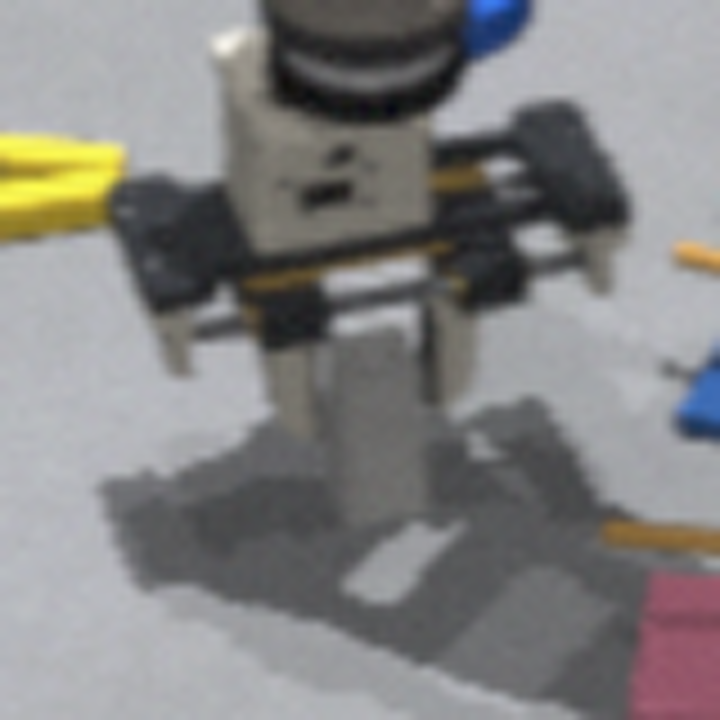

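```bash
python3 - <<'E'
from h import *
c=read_camera("wrist");s=telemetry.observe()
g=lambda x,y:(150+(x+.5)/3-.5,100+(y+.5)/3-.5)
P=np.array([onz(c,g(*q),.07) for q in[(233,398),(435,398),(428,571),(240,571)]])
B=np.array([onz(c,g(*q),0) for q in[(263,281),(395,281)]])
print(P.round(4),P.mean(0),np.linalg.norm(np.diff(P,axis=0),axis=1));print(B,B.mean(0),np.linalg.norm(B[0]-B[1]))
y=s["tool_rot"][2];u=np.array([np.cos(y),np.sin(y)]);v=np.array([-u[1],u[0]])
d=P.mean(0)[:2]-s["tool_pos"][:2];print(d,d@u,d@v)
d=B.mean(0)[:2]-.016*u-s["tool_pos"][:2];print(d,d@u,d@v)
E
```

```text
[[ 0.5654  0.006   0.07  ]
 [ 0.5417 -0.0165  0.07  ]
 [ 0.5204  0.0063  0.07  ]
 [ 0.5435  0.0282  0.07  ]] [0.54274833 0.00600807 0.07      ] [0.0326845  0.03124568 0.03186581]
[[ 0.56607075  0.00513998  0.        ]
 [ 0.54293026 -0.01697934  0.        ]] [ 0.5545005  -0.00591968  0.        ] 0.0320116623117632
[-0.00354924  0.00078963] -0.003028138516167074 -0.002012705464891663
[-0.00288072  0.00040106] -0.002284800212313554 -0.0017997390266855599
```

```bash
python3 -m creep '[0.5,-0.003,0.001,0,0,0.5,-0.001,0,-0.007,0,0.5,0,0,-0.006,0,0.5,0,0,0,0]' 20; python3 - <<'E'
from h import *
s=telemetry.observe();print(s["tool_pos"],s["tool_rot"],s["contact_force"])
C={n:read_camera(n) for n in("wrist","side")}
save(C["wrist"],"wrist29.png",(150,100,350,300),3)
E
```

```text
time: 23.78
tool_pos: [0.5417, 0.0064, 0.0491]
tool_rot: [3.135, -0.047, -0.805]
contact_force: [0.2, 0.1, 0.0]
opening: 0.0464
[0.54167378 0.00635462 0.04906788] [ 3.13453881 -0.04721133 -0.80548892] [0.19488292 0.09318832 0.01376467]
```

View pics/wrist29.png

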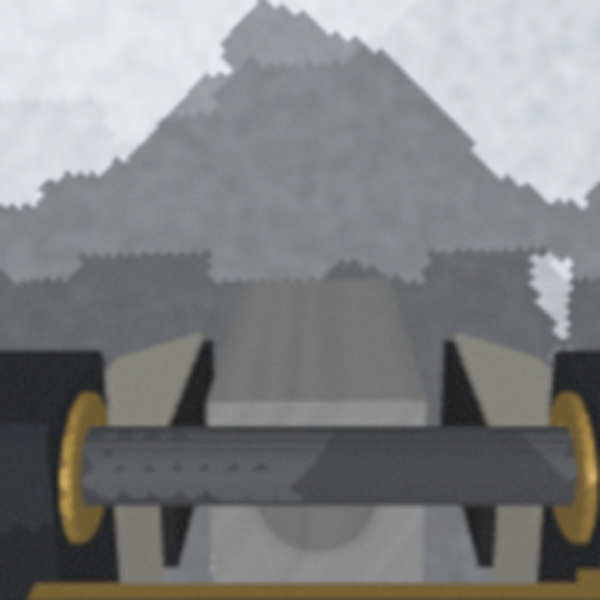

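```bash
python3 -m creep '[0.3,0,0,0,0,0.2,0,0,0,0,0.2,0,0,0,0,0.2,0,0,0,0]' 8;  python3 -m creep '[0.2,0,0,0,0,0.2,0,0,0,0,0.2,0,0,0,0,0.2,0,0,0.03,0,0.2,0,0,0.05,0,0.2,0,0,0.05,0,0.2,0,0,0.03,0,0.2,0,0,0.0,0]' 40; python3 - <<'E'
from h import *
import pickle
s=telemetry.observe();print(s["tool_pos"],s["tool_rot"],s["contact_force"])
C={n:read_camera(n) for n in("wrist","side","scene")}
pickle.dump(C,open("c30.pkl","wb"))
save(C["wrist"],"wrist30.png",(150,100,350,300),3)
p=proj(C["side"],s["tool_pos"])[0]
x,y=int(p[0]),int(p[1])
save(C["side"],"side30.png",(x-40,y-40,x+40,y+40),9)
E
```

```text
time: 24.38
tool_pos: [0.5424, 0.0063, 0.0498]
tool_rot: [3.136, -0.049, -0.806]
contact_force: [0.4, 0.9, -1.2]
opening: 0.0322
time: 25.38
tool_pos: [0.5402, 0.0065, 0.2131]
tool_rot: [3.133, -0.045, -0.806]
contact_force: [-0.6, -0.0, -1.9]
opening: 0.0317
[0.54019246 0.00646554 0.21306673] [ 3.13303843 -0.04524667 -0.80554681] [-0.56474311 -0.03673632 -1.89779935]
```

View pics/wrist30.png

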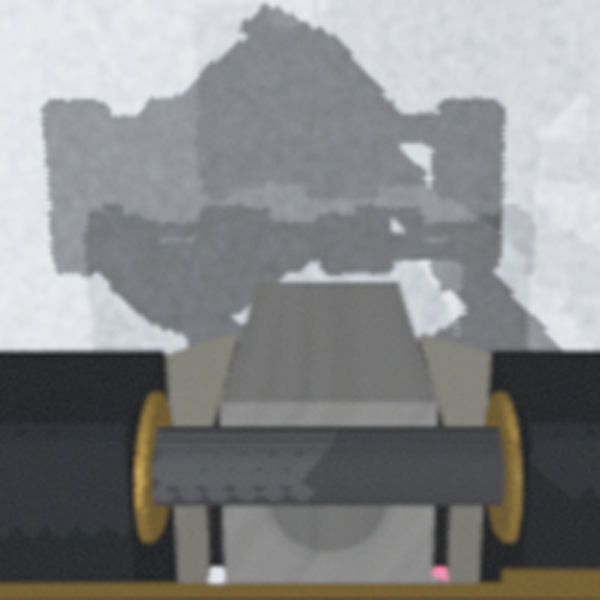

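View pics/side30.png

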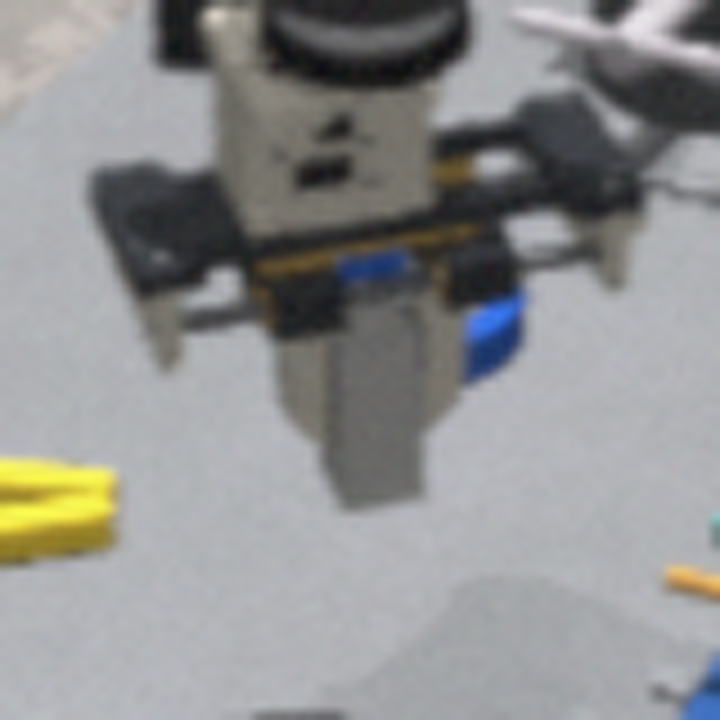

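```bash
python3 -m creep '[0.2,0,0,0,0,0.2,0,0,0,0,0.2,0,0,0,0,0.2,0,0,0,0,0.2,0,0,0,0]' 40; python3 - <<'E'
from h import *
s=telemetry.observe();print(s["tool_pos"],np.abs(s["qvel"]).max(),s["opening"])
c=read_camera("wrist")
g=lambda x,y:(150+(x+.5)/3-.5,100+(y+.5)/3-.5)
z=s["tool_pos"][2]-.0498
B=np.mean([onz(c,g(*q),z) for q in[(255,283),(399,283)]],0);T=np.mean([onz(c,g(*q),z+.07) for q in[(221,402),(437,402)]],0)
print("front-face lean deg",np.degrees(np.arctan2(np.linalg.norm((T-B)[:2]),.07)),"bottom z",z)
c=read_camera("scene"); save(c,"sceneF.png",s=1.5)
E
```

```text
time: 26.15
tool_pos: [0.5368, 0.0068, 0.2053]
tool_rot: [3.123, -0.034, -0.805]
contact_force: [-0.9, 0.1, -2.5]
opening: 0.0319
[0.53683922 0.00676324 0.20526756] 0.0015026196602600326 0.03194597961711968
front-face lean deg 1.6705787374676944 bottom z 0.15546755819464292
```

View pics/sceneF.png

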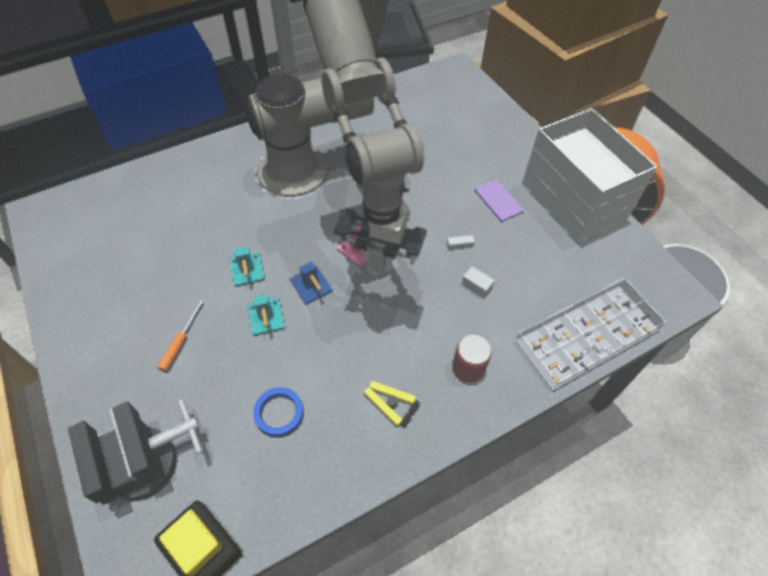

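```bash
python3 -c "
from cell import workorder; print(workorder.hand_in())"
```

```text
the job is handed in; nothing more can be done
None
```

The middle spacer is handed in, held still and upright in the gripper with its hole pointing up. `hand_in` gave no verdict.

- **Pin check:** I gripped the 32 mm spacer by its drilled end and slid it about 28 mm onto the blue stand's pin. I held it there for about half a second with no contact force, then drew it off.
- **Turning it up:** The moves have no tilt, and loosening the grip to let it swing down did not work. Pushing it against the blue stand's upright only slid it about 5 mm in the jaws. Lifting its closed end under the brass pin tipped it to about 11° off vertical. I then stood it on the bench, where it squared itself up, gripped it again nearer the middle and lifted.
- **Last checks:**
  - The jaws were at 32 mm with a 40 N grip.
  - The lower end was about 155 mm above the bench and the centre about 190 mm.
  - The lean was about 2° by the wrist camera.
  - Joint speeds were near zero.
  - The tool sank about 8 mm and turned about 1° between the last two readings, and was still at the second.
- **Everything else:** In the last scene picture, the other two spacers and the bystanders show at the same pixels as at the start. The time was about 26 s of the 64 s allowed.

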